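Mark the sculpture rods in the pedal press

TASK

Pull every steel rod out of the green upright holder and lay each flat in a groove of the blue marking press, one to a groove, with its end under the yellow beam. When all of them lie there, press the pedal right down to its stop for a moment so that the beam marks them all together, let it spring back up, and then lay all the rods flat in the orange tray, which stays flat on the table. Leave everything else on the table alone.

Things in the scene. Friction and masses are not known exactly. Their poses are not given: they have to be found in the camera images.
- holder: Rod holder, fixed: four green upright square tubes in a row along its x axis on a plate 215 x 90 mm. Origin: centre of the underside, on the table. Tubes at x = -75, -25, 25, 75 mm, y = 0; bore 20 x 20 mm, its floor 8 mm and rim 90 mm above the table. A rod stands loosely in its tube, leaning up to about 8 degrees, and reaches 98 mm above the rim. Some tubes may be empty.
- press: Blue marking press, fixed; origin on the table. Bed x -115 to 115, y -30 to 90 mm, top 40 mm above the table. Five ribs (8 mm high, 28 mm wide) leave four grooves along y, 20 mm wide, at x = -72, -24, 24, 72 mm. A rod in a groove has its axis 46 mm above the table; with its middle at y = 0 it lies under the beam and overhangs the bed by 60 mm. Fence face at y = 122, 75 mm high.
- beam_edge (a point): Middle of the steel marking edge under the yellow beam, which spans all grooves at press y = 60 mm (edge 8 mm, beam 22 mm thick in y, 50 mm tall) between posts at press x = -124 and 124 mm below a crossbar 174 mm high. At rest the edge is 92 mm above the table, 40 mm over the tops of lying rods; with the pedal at its stop it meets them. Rods slide in under it from -y.
- pedal (a joint): Angle of the press's sprung pedal (rad): 0 up at rest, 0.40 fully down at its stop. It drives the beam down 10 mm per 0.1 rad and springs back when let go. Pressing at the pad takes about 4 N at first and 11 N at the stop.
- pedal_pad (a point): Centre of the black rubber pad (62 x 45 mm) on the pedal, the spot to press from above. The plate, 70 mm wide and 90 mm long, is hinged along the press's x axis at press y = 145 mm, 30 mm above the table, behind the fence, and points to press +y, rising 0.40 rad at rest; at its stop it is level, the pad at press y = 210 mm, 33 mm above the table.
- tray: Orange tray, open at the top, loose, 240 mm (x) by 200 mm (y) outside, 34 mm high, walls and floor 5 mm, 0.6 kg. Origin: centre of its underside.
- rod_red: Square steel rod 12 x 12 x 180 mm, 0.12 kg, with red paint on the last 18 mm of both ends. Origin: centre of one end face; z runs along its length to the other end (both ends alike). May be absent.
- mid_red (a point): Middle of the red rod, on its axis; same axes as the rod.
- rod_yellow: Square steel rod 12 x 12 x 180 mm, 0.12 kg, with yellow paint on the last 18 mm of both ends. Origin: centre of one end face; z runs along its length to the other end (both ends alike). May be absent.
- mid_yellow (a point): Middle of the yellow rod, on its axis; same axes as the rod.
- rod_blue: Square steel rod 12 x 12 x 180 mm, 0.12 kg, with blue paint on the last 18 mm of both ends. Origin: centre of one end face; z runs along its length to the other end (both ends alike). May be absent.
- mid_blue (a point): Middle of the blue rod, on its axis; same axes as the rod.
- rod_white: Square steel rod 12 x 12 x 180 mm, 0.12 kg, with white paint on the last 18 mm of both ends. Origin: centre of one end face; z runs along its length to the other end (both ends alike). May be absent.
- mid_white (a point): Middle of the white rod, on its axis; same axes as the rod.
- jar: Bystander: green glass jar, 64 mm across, 85 mm tall. Leave it alone.
- paint_can: Bystander: red paint can, 90 mm across, 110 mm tall. Leave it alone.
- brush: Bystander: paint brush lying flat. Leave it alone.
- hammer: Bystander: hammer lying flat. Leave it alone.
- bearing: Bystander: steel bearing ring, 70 mm across, 16 mm tall. Leave it alone.
- sprocket: Bystander: copper sprocket, 80 mm across, 22 mm tall. Leave it alone.
- pot: Bystander: red plastic cup, 84 mm across, 100 mm tall. Leave it alone.

How it is judged:
On the way, in this order (a step that is already met when the one before it is completed fails the run):
1. all the rods lie in the grooves of the press, reaching under the beam, with the pedal up (x of mid_red in the frame of press between -0.085 and 0.085 m and y of mid_red in the frame of press between -0.024 and 0.036 m and z of mid_red in the frame of press between 0.04 and 0.0505 m and angle between the z axis of each of rod_red, rod_yellow, rod_blue, rod_white and the y axis of press, either way round below 0.12 rad and x of mid_yellow in the frame of press between -0.085 and 0.085 m and y of mid_yellow in the frame of press between -0.024 and 0.036 m and z of mid_yellow in the frame of press between 0.04 and 0.0505 m and x of mid_blue in the frame of press between -0.085 and 0.085 m and y of mid_blue in the frame of press between -0.024 and 0.036 m and z of mid_blue in the frame of press between 0.04 and 0.0505 m and x of mid_white in the frame of press between -0.085 and 0.085 m and y of mid_white in the frame of press between -0.024 and 0.036 m and z of mid_white in the frame of press between 0.04 and 0.0505 m and value of joint pedal below 0.1 rad), for 0.2 s.
2. the pedal is pressed down to its stop with all the rods in the grooves (x of mid_red in the frame of press between -0.085 and 0.085 m and y of mid_red in the frame of press between -0.024 and 0.036 m and z of mid_red in the frame of press between 0.04 and 0.0505 m and angle between the z axis of each of rod_red, rod_yellow, rod_blue, rod_white and the y axis of press, either way round below 0.12 rad and x of mid_yellow in the frame of press between -0.085 and 0.085 m and y of mid_yellow in the frame of press between -0.024 and 0.036 m and z of mid_yellow in the frame of press between 0.04 and 0.0505 m and x of mid_blue in the frame of press between -0.085 and 0.085 m and y of mid_blue in the frame of press between -0.024 and 0.036 m and z of mid_blue in the frame of press between 0.04 and 0.0505 m and x of mid_white in the frame of press between -0.085 and 0.085 m and y of mid_white in the frame of press between -0.024 and 0.036 m and z of mid_white in the frame of press between 0.04 and 0.0505 m and value of joint pedal above 0.37 rad), for 0.2 s.
At the end, for the whole second after the job is handed in: Every rod was pressed in the grooves (pedal past 0.37 rad) and now lies flat (10 degrees) and still in the orange tray, its middle within the walls and below the rim; the tray stands flat on the table and the pedal is up (below 0.05 rad) (x of mid_red in the frame of tray between -0.1 and 0.1 m and y of mid_red in the frame of tray between -0.1 and 0.1 m and z of mid_red in the frame of tray between 0.005 and 0.034 m and angle between rod_red's own z axis and vertical between 1.4 and 1.75 rad and linear speed of each of rod_red, rod_yellow, rod_blue, rod_white, tray below 0.03 m/s and x of mid_yellow in the frame of tray between -0.1 and 0.1 m and y of mid_yellow in the frame of tray between -0.1 and 0.1 m and z of mid_yellow in the frame of tray between 0.005 and 0.034 m and angle between rod_yellow's own z axis and vertical between 1.4 and 1.75 rad and x of mid_blue in the frame of tray between -0.1 and 0.1 m and y of mid_blue in the frame of tray between -0.1 and 0.1 m and z of mid_blue in the frame of tray between 0.005 and 0.034 m and angle between rod_blue's own z axis and vertical between 1.4 and 1.75 rad and x of mid_white in the frame of tray between -0.1 and 0.1 m and y of mid_white in the frame of tray between -0.1 and 0.1 m and z of mid_white in the frame of tray between 0.005 and 0.034 m and angle between rod_white's own z axis and vertical between 1.4 and 1.75 rad and value of joint pedal below 0.05 rad and angle between tray's own z axis and vertical below 0.05 rad and height (world z) of tray below 0.01 m); the robot touches nothing.
It fails at once if a bystander is moved more than 40 mm (distance of any of jar, paint_can, brush, hammer, bearing, sprocket, pot from where it was at the start of the episode above 0.04 m).
Of rod_red, rod_yellow, rod_blue, rod_white only 3 to 4 are there at a start; the rules pass over those that are not, and their reading is None.
At some moment in a run one of tray, rod_red, rod_yellow, rod_blue, rod_white may be knocked a few centimetres aside while the robot is not near it.
Once in a run the grip may slacken for a moment while it holds something.
It also fails if it takes over 200 s, if anything falls off the work surface, if the arm or the gripper's body presses on something with over 40 N, if the wrist force passes 120 N, or if a joint passes its speed limit or range.

ROBOT

A 6-joint arm with a two-finger parallel gripper is mounted at the origin on the work surface. World frame = base frame: x ahead of the robot, y to its left, z up, the work surface at z = 0. Lengths are in m, angles in rad, forces in N, time in s.
With the tool pointing down it reaches from about 0.375 to 0.9 m from the base axis. Payload 3.1 kg.
Tool frame: the origin (TCP) lies at the very end of the fingers, on their centre line; the grasp point (between the pads) lies 19 mm behind it; z points along the fingers, y is the line along which they close (so a half turn about z gives the same grasp; the last joint's range is limited). The gripper opens to 85 mm and grips with 20 to 120 N. Pads are 22 mm wide; open, the fingers measure 114 mm over their backs; the gripper's body (76 mm by 85 mm) begins 54 mm behind the grasp point. The pads swing forward as they close: fully open they stand 13 mm farther back than shut.
Start: joints at [0.956, 0.527, 1.433, -0, 1.181, -0.178], TCP at [0.264, 0.566, 0.231] pointing down, gripper open.
Joint ranges: [-3.08, 3.08], [-0.75, 2.2], [0.22, 2.44], [-1.43, 4.57], [0, 2.65], [-2.85, 2.85]. Speed limits (rad/s): [2.79, 2.79, 3.14, 3.14, 3.14, 3.14].

INTERFACE

Orientations are given as a unit quaternion [x, y, z, w].
In Python, from station import telemetry, snapshot, ticket gives the robot as it stands.
- The arm moves only by the tool move_arm, never from a script. Its argument "commands" is text: rows parted by semicolons, each of 7 numbers parted by spaces: the shift along the tool's x, y, z in mm, then the turn, a rotation vector about the tool's x, y, z in degrees, then the opening, from -1 (shut) to 1 (fully open). A call has exactly 5 rows; each row is the pose to reach, as a shift and turn from the pose commanded when the call began, along the tool's axes at that moment; what a row does not reach only later rows make up. A row lasts 1/8 s, in which the tool goes at most 62.5 mm and 10.7 degrees, less where a joint would pass 70% of its speed; a pose out of reach is approached as far as the arm can. A call with a gripper value outside its range is refused whole. The fingers move at their own pace and stop on an object; "grip_force" is the grip in N (left out, the last holds). Time passes only in rows, so rows that repeat a pose let the fingers close, or fill a call up. It gives the time, the measured TCP pose, the force, the opening and the grip force at its end, in the units of the state.
- telemetry.sense(): the state, without advancing time (a new reading comes with each control period).
- snapshot(name): name is "scene" or "top" or "wrist"; returns a dict with "image" (420x560x3 uint8, red, green, blue), "fx", "fy", "cx", "cy" (pixels), "k1" (the pictures are not rectified: a ray, as slopes to the right and down, at radius r is drawn at 1 + k1 r^2 times it, then the intrinsics apply), "pose" (4x4, takes a point from camera to world coordinates). Camera axes: x right, y down, z forward; pixel columns grow to the right and rows downward; lengths in m; the calibration is good to about 2 mm. A picture is of the moment at which its call begins. There is no depth.
- ticket.sign_off(): hands the job in; it is judged then, once.
The state is a dict: "t": time; "q": joint angles; "qd": joint speeds; "tau": joint torques, N m; "tcp_pos": TCP position; "tool_rot": TCP orientation; "force": force on the tool from outside, world axes, zero at the start; "ft_torque": the same for the moment, N m; "finger_gap": opening from 0.0 (shut) to 1.0 (fully open); "gripper_force": force on a finger pad.
Only numpy, scipy, OpenCV 4.12 (cv2) and the standard library are available. Lean on these libraries where they do the work, as an engineer would, in place of code of your own. Each camera call takes 0.05 s, during which the arm holds its last target. There are 200 camera calls.

## Working session

There is one attempt and no reset: what is moved stays moved. The work goes in short steps, Python scripts to look and compute and a tool call to move; the robot and the scene stay as the last step left them, time stands still between calls to the robot, and variables do not carry over. Pictures are saved under pics/ and viewed, at most 14 in all, crops included, and the job is handed in when it is done.

Besides the shell and the picture viewer there is one more tool, called after ">>>" as a command line: name --argument value ..., lists and objects as JSON in quotes. move_arm: Moves the arm, as the interface text tells. Its arguments: {"type":"object","properties":{"commands":{"type":"string"},"grip_force":{"type":"number"}},"required":["commands"]}

```bash
ls; mkdir -p pics; python3 - <<'E'
from station import telemetry, snapshot
import cv2, numpy as np
print(telemetry.sense())
for n in ("scene","top"):
    s=snapshot(n); cv2.imwrite(f"pics/{n}0.png",cv2.cvtColor(s["image"],cv2.COLOR_RGB2BGR))
    print(n,{k:s[k] for k in ("fx","fy","cx","cy","k1")}); print(np.round(s["pose"],4))
E
```

```text
pics
{'t': 0.0, 'q': array([ 9.55502587e-01,  5.28497906e-01,  1.43391253e+00, -1.52225902e-05,
        1.18141995e+00, -1.78481652e-01]), 'qd': array([ 3.69371595e-06,  4.28424578e-04, -1.25174203e-04, -1.31804241e-03,
       -1.99843189e-03, -5.87019867e-04]), 'tau': array([-6.62989114e-04, -4.42348981e+01, -1.78022879e+01, -1.74162797e-04,
        8.61788169e-03,  4.54064136e-06]), 'tcp_pos': array([0.26394694, 0.56572563, 0.23031089]), 'tool_rot': array([ 2.16670845e-01,  9.76244075e-01, -1.03461346e-03, -4.26005375e-04]), 'force': array([ 0.23187499, -0.21980438, -0.16929263]), 'ft_torque': array([ 0.02094644, -0.01254065,  0.04164532]), 'gripper_force': 0.0, 'finger_gap': 0.9965265116209877}
scene {'fx': 499.8785803752389, 'fy': 499.8785803752389, 'cx': 274.3366604236246, 'cy': 209.56960919788662, 'k1': 0.021954774586377807}
[[-0.7665  0.509  -0.3917  1.118 ]
 [ 0.6422  0.6184 -0.453   0.6511]
 [ 0.0117 -0.5988 -0.8008  1.244 ]
 [ 0.      0.      0.      1.    ]]
top {'fx': 425.5083534110419, 'fy': 425.5083534110419, 'cx': 274.28680247188987, 'cy': 210.30442130493623, 'k1': -0.11255772435037122}
[[ 0.0121 -0.9977  0.0666  0.4417]
 [-0.9998 -0.011   0.0154 -0.0103]
 [-0.0147 -0.0668 -0.9977  1.566 ]
 [ 0.      0.      0.      1.    ]]
```

View pics/scene0.png

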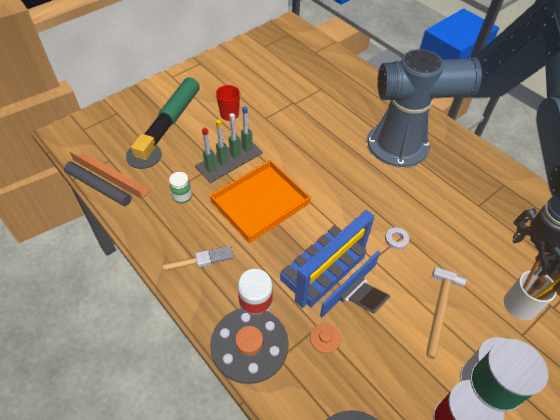

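View pics/top0.png

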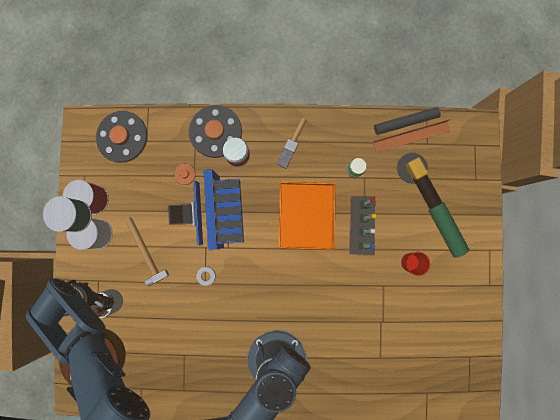

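The scene picture shows the four rods (red, yellow, white and blue) standing in the holder, around (228,140). The tray is at (260,200), the press at (330,255) and the pedal pad at (370,297). In the top picture the holder is at (363,225), the tray at (307,216), the press at (225,210) and the pad at (181,214). Next I'll write helpers and get rough positions.

```bash
cat > h.py <<'E'
import cv2, numpy as np
from scipy.spatial.transform import Rotation as R
from station import telemetry, snapshot
def shot(n,save=None):
    s=snapshot(n); s["bgr"]=cv2.cvtColor(s["image"],cv2.COLOR_RGB2BGR)
    if save: cv2.imwrite(f"pics/{save}.png",s["bgr"])
    return s
def K(s): return np.array([[s["fx"],0,s["cx"]],[0,s["fy"],s["cy"]],[0,0,1.]]), np.array([s["k1"],0,0,0.])
def rays(s,px):
    k,d=K(s); u=cv2.undistortPoints(np.array(px,float).reshape(-1,1,2),k,d).reshape(-1,2)
    v=np.c_[u,np.ones(len(u))]@s["pose"][:3,:3].T
    return s["pose"][:3,3], v/np.linalg.norm(v,axis=1)[:,None]
def plane(s,px,z):
    o,v=rays(s,px); return o+v*((z-o[2])/v[:,2])[:,None]
def tri(views):  # [(s,px)] -> point, rms miss
    A=np.zeros((3,3));b=np.zeros(3);L=[]
    for s,p in views:
        o,v=rays(s,[p]); M=np.eye(3)-np.outer(v[0],v[0]); A+=M;b+=M@o;L.append((o,M))
    x=np.linalg.solve(A,b); return x, np.sqrt(np.mean([np.sum((M@(x-o))**2) for o,M in L]))
def project(s,P):
    k,d=K(s); T=np.linalg.inv(s["pose"]); return cv2.projectPoints(np.array(P,float).reshape(-1,3),cv2.Rodrigues(T[:3,:3])[0],T[:3,3],k,d)[0].reshape(-1,2)
def to_tool(p,Rw=None):
    """shift (mm) in tool axes to bring the TCP to world p; turn (deg rotvec) to reach Rw"""
    t=telemetry.sense(); r=R.from_quat(t["tool_rot"]); sh=r.inv().apply(np.array(p)-t["tcp_pos"])*1000
    tu=(r.inv()*Rw).as_rotvec(degrees=True) if Rw is not None else np.zeros(3)
    return np.round(sh,1),np.round(tu,2)
E
python3 - <<'E'
from h import *
t=shot("top"); s=shot("scene"); w=shot("wrist","wrist0")
for n,p,z in [("holder",(363,225),.0),("tray",(307,216),.034),("bed",(228,210),.04),("pad",(181,214),.045),("pot",(415,264),.1),("jar",(357,166),.085),("can",(236,151),.11),("brush",(290,147),.01),("hammer",(155,278),.02),("bearing",(205,276),.016),("sprocket",(184,173),.02)]:
    print(n,np.round(plane(t,[p],z)[0],3))
print(np.round(w["pose"],3),w["fx"],telemetry.sense()["tcp_pos"])
tool=np.eye(4);tt=telemetry.sense();tool[:3,:3]=R.from_quat(tt["tool_rot"]).as_matrix();tool[:3,3]=tt["tcp_pos"]
print("cam in tool",np.round(np.linalg.inv(tool)@w["pose"],3)); print(tool.round(3))
def crop(I,c,w,h): x,y=c; return cv2.resize(I[y-h//2:y+h//2,x-w//2:x+w//2],(400,300),interpolation=cv2.INTER_CUBIC)
m=np.vstack([np.hstack([crop(t["bgr"],(208,212),100,76),crop(t["bgr"],(362,224),100,76)]),np.hstack([crop(s["bgr"],(335,265),132,100),crop(s["bgr"],(230,145),100,76)])])
cv2.imwrite("pics/mos.png",m)
E
```

```text
holder [ 0.496 -0.314  0.   ]
tray [ 0.525 -0.105  0.034]
bed [0.543 0.18  0.04 ]
pad [0.526 0.35  0.045]
pot [ 0.359 -0.476  0.1  ]
jar [ 0.7   -0.277  0.085]
can [0.744 0.148 0.11 ]
brush [ 0.782 -0.042  0.01 ]
hammer [0.292 0.447 0.02 ]
bearing [0.303 0.263 0.016]
sprocket [0.68  0.349 0.02 ]
[[ 0.422  0.867  0.266  0.197]
 [ 0.907 -0.403 -0.124  0.599]
 [-0.001  0.293 -0.956  0.374]
 [ 0.     0.     0.     1.   ]] 326.4844422894598 [0.26414748 0.56605636 0.2308286 ]
cam in tool [[ 0.001 -0.956 -0.293  0.075]
 [ 1.     0.001  0.001  0.002]
 [-0.    -0.293  0.956 -0.143]
 [ 0.     0.     0.     1.   ]]
[[-0.906  0.423 -0.001  0.264]
 [ 0.423  0.906 -0.001  0.566]
 [ 0.    -0.001 -1.     0.231]
 [ 0.     0.     0.     1.   ]]
```

View pics/mos.png

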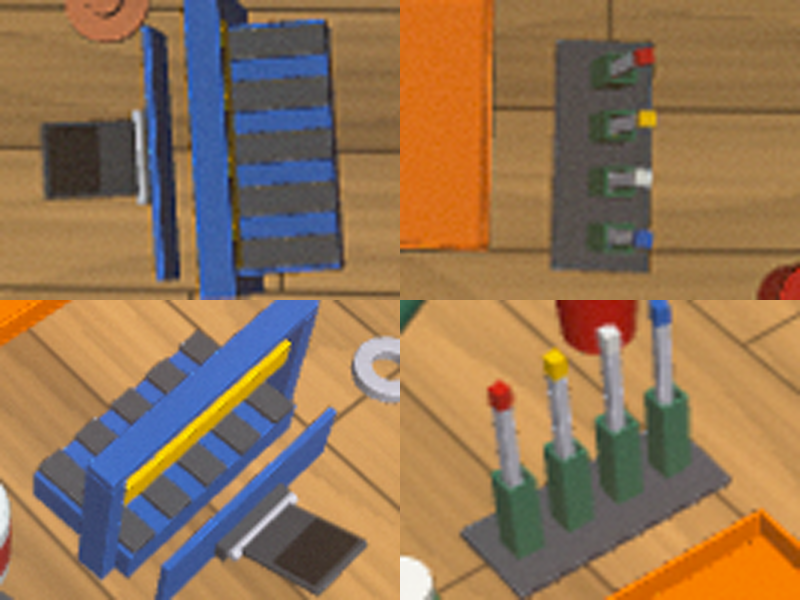

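The mosaic shows the press bed, ribs and black pad. The four rods stand in the order red, yellow, white, blue from far x to near x. First I'll view the press with the wrist camera.

```bash
cat >> h.py <<'E'
def Rtilt(deg,yaw=0):
    """tool y along world x (turned by yaw deg), tool z = (0,sin,-cos): deg>0 points to +y"""
    a=np.radians(deg); M=np.c_[[0,np.cos(a),np.sin(a)],[1,0,0],[0,np.sin(a),-np.cos(a)]]
    return R.from_euler("z",yaw,degrees=True)*R.from_matrix(M)
E
python3 -c "
from h import *
print(to_tool([.5,.16,.34],Rtilt(0)))"
```

```text
(array([-385.5, -268.3, -109. ]), array([-6.000e-02,  2.000e-02,  6.498e+01]))
```

>>> move_arm --commands "-40 -30 -50 0 0 10 1; -80 -60 -109 0 0 20 1; -130 -92 -109 0 0 30 1; -180 -126 -109 0 0 40 1; -230 -160 -109 0 0 50 1"

```text
t: 0.88
tcp_pos: [0.401, 0.3306, 0.3409]
tool_rot: [0.611, 0.792, 0.001, 0.0]
force: [-0.2, 1.0, -0.2]
finger_gap: 0.997
gripper_force: 0.0
```

>>> move_arm --commands "37 -46 0 0 0 10 1; 74 -92 0 0 0 15 1; 100 -130 0 0 0 15 1; 125 -150 0 0 0 15 1; 125 -150 0 0 0 15 1"

```text
t: 1.5
tcp_pos: [0.2214, 0.4147, 0.3403]
tool_rot: [0.706, 0.708, 0.0, -0.0]
force: [0.3, -0.4, -0.3]
finger_gap: 1.002
gripper_force: 0.0
```

>>> move_arm --commands "-45 40 0 0 0 0 1; -90 80 0 0 0 0 1; -130 125 0 0 0 0 1; -170 170 0 0 0 0 1; -205 210 0 0 0 0 1"

```text
t: 2.12
tcp_pos: [0.4351, 0.2063, 0.3403]
tool_rot: [0.708, 0.706, 0.0, 0.0]
force: [-0.1, 0.7, 0.6]
finger_gap: 1.0
gripper_force: 0.0
```

>>> move_arm --commands "-30 40 0 0 0 0 1; -50 70 0 0 0 0 1; -50 70 0 0 0 0 1; -50 70 0 0 0 0 1; -50 70 0 0 0 0 1"

```text
t: 2.75
tcp_pos: [0.5019, 0.1595, 0.3403]
tool_rot: [0.707, 0.707, -0.0, -0.0]
force: [-0.5, 0.7, 0.4]
finger_gap: 1.004
gripper_force: 0.0
```

```bash
python3 - <<'E'
from h import *
w=shot("wrist","wp1"); np.save("wp1.npy",w,allow_pickle=True); t=telemetry.sense(); print(t["tcp_pos"],t["q"].round(2))
E
```

```text
[0.50197525 0.15958725 0.34036234] [ 0.1   0.28  1.53 -0.    1.33  0.09]
```

View pics/wp1.png

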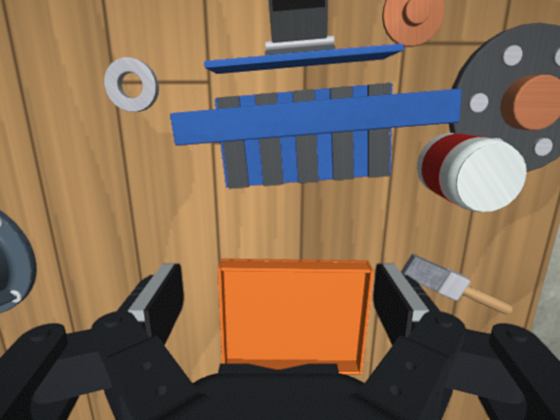

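The wrist picture shows the press bed's front edge from about (228,187) to (391,176), with five dark ribs. The tray is at (220..370, 262..372), and the bearing and can are well clear. I'll step back in y for a second view.

>>> move_arm --commands "-60 0 0 0 0 0 1; -110 0 0 0 0 0 1; -110 0 0 0 0 0 1; -110 0 0 0 0 0 1; -110 0 0 0 0 0 1"

```text
t: 3.42
tcp_pos: [0.5026, 0.0504, 0.3403]
tool_rot: [0.707, 0.708, 0.0, -0.0]
force: [0.2, 0.3, -0.4]
finger_gap: 1.004
gripper_force: 0.0
```

```bash
python3 - <<'E'
from h import *
a=np.load("wp1.npy",allow_pickle=True).item(); b=shot("wrist","wp2"); np.save("wp2.npy",b,allow_pickle=True); print(telemetry.sense()["tcp_pos"])
def ribs(s):  # dark grey mask pixels in the press region -> rib contours
    h=cv2.cvtColor(s["bgr"],cv2.COLOR_BGR2HSV)
    m=((h[...,1]<70)&(h[...,2]<110)).astype(np.uint8)*255
    m=cv2.morphologyEx(m,cv2.MORPH_OPEN,np.ones((3,3)))
    out=[]
    for c in cv2.findContours(m,cv2.RETR_EXTERNAL,cv2.CHAIN_APPROX_NONE)[0]:
        if 250<cv2.contourArea(c)<3000:
            r=cv2.minAreaRect(c); out.append((np.round(r[0]),np.round(r[1]),cv2.contourArea(c),cv2.boundingRect(c)))
    return out
for s in (a,b):
    for o in ribs(s): print(o)
    print()
cv2.imwrite("pics/wp12.png",np.vstack([cv2.resize(a["bgr"][75:200,160:480],(768,300)),cv2.resize(b["bgr"][0:125,160:480],(768,300))]))
E
```

```text
[0.50262405 0.05039433 0.34031349]
(array([ 14., 265.]), array([52., 21.]), 467.5, (0, 242, 27, 49))
(array([ 14., 238.]), array([38., 17.]), 305.5, (0, 224, 29, 29))
(array([446., 182.]), array([41., 12.]), 264.0, (440, 161, 15, 41))
(array([236., 164.]), array([47., 20.]), 851.5, (224, 141, 24, 47))
(array([271., 161.]), array([47., 20.]), 839.5, (260, 138, 23, 47))
(array([307., 158.]), array([47., 20.]), 862.5, (296, 135, 22, 48))
(array([342., 156.]), array([47., 20.]), 883.0, (332, 132, 21, 48))
(array([378., 152.]), array([47., 19.]), 879.0, (369, 129, 20, 48))
(array([298.,  20.]), array([41., 58.]), 2175.5, (269, 0, 59, 42))

(array([  8., 204.]), array([68., 17.]), 734.5, (0, 170, 18, 69))
(array([466.,  95.]), array([67., 27.]), 590.5, (452, 60, 40, 62))
(array([549.,  66.]), array([52., 20.]), 553.5, (539, 40, 21, 53))
(array([230.,  65.]), array([80., 22.]), 1614.0, (216, 25, 29, 81))
(array([269.,  62.]), array([80., 22.]), 1591.0, (255, 22, 28, 81))
(array([307.,  59.]), array([81., 22.]), 1636.0, (295, 18, 25, 82))
(array([346.,  55.]), array([81., 22.]), 1674.5, (335, 15, 24, 82))
(array([386.,  52.]), array([81., 22.]), 1693.5, (375, 11, 23, 82))
(array([490.,  23.]), array([46., 60.]), 1855.5, (460, 0, 61, 47))
```

View pics/wp12.png

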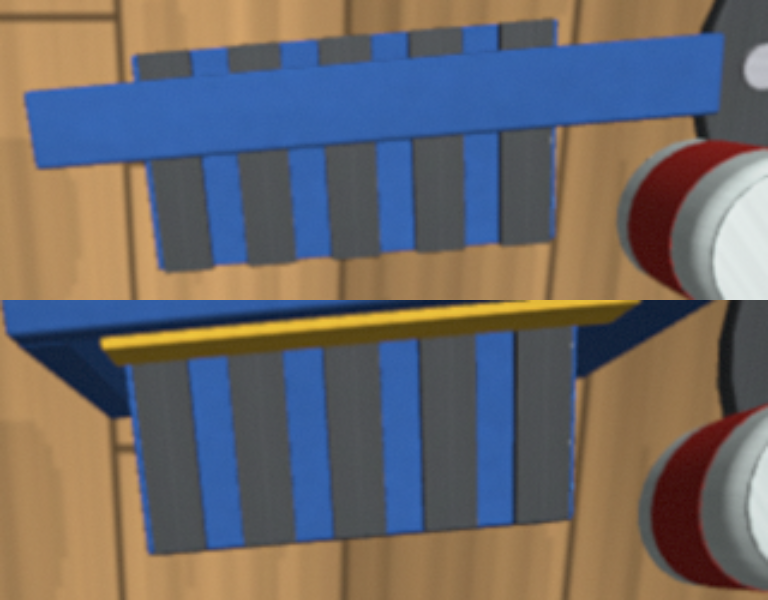

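Both crops show the five ribs, with front ends near rows 185 (first view) and 100 (second view). I'll triangulate the rib ends, the pad and the tray, and measure the holder rods next.

```bash
cat > press.py <<'E'
from h import *
a=np.load("wp1.npy",allow_pickle=True).item(); b=np.load("wp2.npy",allow_pickle=True).item()
def ribs(s):
    h=cv2.cvtColor(s["bgr"],cv2.COLOR_BGR2HSV)
    m=((h[...,1]<70)&(h[...,2]<110)).astype(np.uint8)*255
    m=cv2.morphologyEx(m,cv2.MORPH_OPEN,np.ones((3,3))); o=[]
    for c in cv2.findContours(m,cv2.RETR_EXTERNAL,cv2.CHAIN_APPROX_NONE)[0]:
        r=cv2.minAreaRect(c)
        if 800<cv2.contourArea(c)<1720 and 44<max(r[1])<90 and 18<min(r[1])<24:
            p=cv2.boxPoints(r); p=p[np.argsort(p[:,1])]; o.append((p[2:].mean(0)+.5*0,p[:2].mean(0)))
    return sorted(o,key=lambda v:v[0][0])
A,B=ribs(a),ribs(b)
P=[]
for i in range(5):
    x,e=tri([(a,A[i][0]),(b,B[i][0])]); P.append(x); print(i,x.round(4),round(e*1000,2))
P=np.array(P); z=P[:,2].mean(); print("z",z)
for s,Q in((a,A),(b,B)):
    F=plane(s,[q[0] for q in Q],.048); C=plane(s,[q[1] for q in Q],.048)
    f=np.polyfit(F[:,0],F[:,1],1); print("front line yaw deg",np.degrees(np.arctan(f[0])),F.round(4).tolist()); d=C-F; print("rib dir yaw",np.degrees(np.arctan2(-d[:,0],d[:,1])).round(2))
    print("pitch",np.diff(np.linalg.norm(F[:,:2]-F[0,:2],axis=1)).round(4))
E
python3 press.py
python3 - <<'E'
from h import *
b=np.load("wp2.npy",allow_pickle=True).item(); a=np.load("wp1.npy",allow_pickle=True).item(); t=shot("top")
def tray(s):
    h=cv2.cvtColor(s["bgr"],cv2.COLOR_BGR2HSV); m=cv2.inRange(h,(5,200,120),(18,255,255))
    c=max(cv2.findContours(m,cv2.RETR_EXTERNAL,cv2.CHAIN_APPROX_NONE)[0],key=cv2.contourArea); return cv2.minAreaRect(c)
r=tray(t); P=plane(t,np.vstack([cv2.boxPoints(r),[r[0]]]),.034); print("tray",P.round(3).tolist())
# pad top/scene
s=shot("scene")
for n,q in (("top",t),("scene",s)):
    h=cv2.cvtColor(q["bgr"],cv2.COLOR_BGR2HSV); m=cv2.inRange(h,(0,0,0),(180,255,60)); x0,y0,x1,y1=(160,195,200,235) if n=="top" else (340,275,400,320)
    k=np.zeros_like(m);k[y0:y1,x0:x1]=m[y0:y1,x0:x1]
    c=max(cv2.findContours(k,cv2.RETR_EXTERNAL,cv2.CHAIN_APPROX_NONE)[0],key=cv2.contourArea); print(n,cv2.minAreaRect(c)); q["pad"]=cv2.minAreaRect(c)[0]
print("pad",tri([(t,t["pad"]),(s,s["pad"])]))
E
```

```text
0 [0.4479 0.1285 0.0442] 0.06
1 [0.4961 0.1328 0.0444] 0.68
2 [0.5439 0.1363 0.0438] 0.76
3 [0.5915 0.1401 0.0422] 0.39
4 [0.6406 0.145  0.045 ] 0.28
z 0.043919196527786156
front line yaw deg 4.799146392077019 [[0.4483, 0.1295, 0.048], [0.4955, 0.1336, 0.048], [0.5442, 0.1372, 0.048], [0.59, 0.1413, 0.048], [0.6393, 0.1456, 0.048]]
rib dir yaw [4.27 4.01 5.36 3.34 5.18]
pitch [0.0474 0.0489 0.0459 0.0496]
front line yaw deg 4.776202546575809 [[0.4484, 0.1285, 0.048], [0.4969, 0.1327, 0.048], [0.5427, 0.1361, 0.048], [0.5907, 0.1399, 0.048], [0.6399, 0.1448, 0.048]]
rib dir yaw [4.67 5.35 4.09 4.35 5.47]
pitch [0.0487 0.046  0.0482 0.0494]
tray [[0.409, -0.005, 0.034], [0.647, -0.002, 0.034], [0.649, -0.202, 0.034], [0.411, -0.203, 0.034], [0.528, -0.103, 0.034]]
top ((176.0, 214.5), (17.0, 12.0), 90.0)Traceback (most recent call last):
  File "<stdin>", line 12, in <module>
ValueError: max() iterable argument is empty
```

The press pose holds up: yaw 4.75° and origin (0.541, 0.167), with rib pitch and height close to nominal. The tray is 238 x 200 mm with its centre at (0.528, -0.103). Now the holder.

>>> move_arm --commands "-60 0 0 0 0 0 1; -120 0 0 0 0 0 1; -180 0 0 0 0 0 1; -190 0 0 0 0 0 1; -190 0 0 0 0 0 1"

```text
t: 4.2
tcp_pos: [0.5027, -0.1407, 0.34]
tool_rot: [0.708, 0.707, 0.0, -0.001]
force: [-0.4, 0.3, -0.1]
finger_gap: 1.0
gripper_force: 0.0
```

```bash
python3 - <<'E'
from h import *
b=shot("wrist","wh1"); np.save("wh1.npy",b,allow_pickle=True); print(telemetry.sense()["tcp_pos"])
E
```

```text
[ 0.50263569 -0.13974696  0.34004435]
```

>>> move_arm --commands "-60 0 0 0 0 0 1; -110 0 0 0 0 0 1; -110 0 0 0 0 0 1; -110 0 0 0 0 0 1; -110 0 0 0 0 0 1"

```text
t: 4.88
tcp_pos: [0.5029, -0.2488, 0.3403]
tool_rot: [0.706, 0.708, 0.0, -0.0]
force: [0.9, -0.2, 0.1]
finger_gap: 1.002
gripper_force: 0.0
```

```bash
python3 - <<'E'
from h import *
a=np.load("wh1.npy",allow_pickle=True).item(); b=shot("wrist","wh2"); np.save("wh2.npy",b,allow_pickle=True); print(telemetry.sense()["tcp_pos"])
cv2.imwrite("pics/wh12.png",np.hstack([cv2.resize(a["bgr"][60:340,130:450],(400,350)),cv2.resize(b["bgr"][0:280,130:450],(400,350))]))
E
```

```text
[ 0.50287317 -0.24899792  0.34039324]
```

View pics/wh12.png

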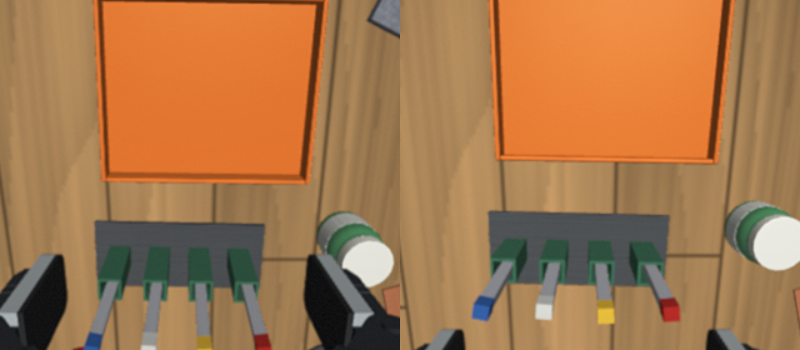

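Both wrist crops show the rods in the order blue, white, yellow, red from left to right, with tips near the bottom. The jar is right of the holder. I'll measure rod axes as the intersection of the view planes from wh2 and the scene camera.

```bash
cat > rods.py <<'E'
from h import *
w=np.load("wh2.npy",allow_pickle=True).item(); s=snapshot("scene"); s["bgr"]=cv2.imread("pics/scene0.png")
t=snapshot("top"); t["bgr"]=cv2.imread("pics/top0.png")
cols={"red":[(0,150,100),(6,255,255)],"yellow":[(22,150,120),(32,255,255)],"blue":[(105,120,100),(125,255,255)],"white":[(0,0,205),(180,40,255)]}
roi={"w":(180,150,360,280),"s":(195,95,265,180),"t":(340,190,390,260)}
def blob(q,k,n):
    h=cv2.cvtColor(q["bgr"],cv2.COLOR_BGR2HSV); x0,y0,x1,y1=roi[k]; m=np.zeros(h.shape[:2],np.uint8)
    m[y0:y1,x0:x1]=cv2.inRange(h,*map(np.array,cols[n]))[y0:y1,x0:x1]
    c=max(cv2.findContours(m,cv2.RETR_EXTERNAL,cv2.CHAIN_APPROX_NONE)[0],key=cv2.contourArea)
    return np.array(cv2.minAreaRect(c)[0]),cv2.contourArea(c)
def steel(q,k,tip,tall):
    h=cv2.cvtColor(q["bgr"],cv2.COLOR_BGR2HSV); x0,y0,x1,y1=roi[k]; m=np.zeros(h.shape[:2],np.uint8)
    m[y0:y1,x0:x1]=cv2.inRange(h,(0,0,100),(180,55,255))[y0:y1,x0:x1]
    n,L=cv2.connectedComponents(m); best=None
    for i in range(1,n):
        p=np.argwhere(L==i)[:,::-1].astype(np.float32)
        if len(p)>30:
            d=np.linalg.norm(p-tip,axis=1).min()
            if best is None or d<best[0]: best=(d,p)
    v=cv2.fitLine(best[1],cv2.DIST_HUBER,0,.01,.01).ravel(); return v,len(best[1])
for n in cols:
    bw,aw=blob(w,"w",n); bs,as_=blob(s,"s",n); bt,at=blob(t,"t",n)
    X,e=tri([(w,bw),(s,bs),(t,bt)])
    N=[]
    for q,k,b in((w,"w",bw),(s,"s",bs)):
        v,c=steel(q,k,b,0); o,r=rays(q,[v[2:]-20*v[:2],v[2:]+20*v[:2]]); N.append(np.cross(*r))
    d=np.cross(*N); d/=np.linalg.norm(d); d*=np.sign(d[2])
    g=X+d*((.16-X[2])/d[2]); f=X+d*((.09-X[2])/d[2])
    print(n,bw.round(),bs.round(),bt.round(),(aw,as_,at),"tip",X.round(4),"miss",round(e*1000,1),"lean x,y deg",np.degrees(d[:2]).round(1),"at.16",g[:2].round(4),"rim",f[:2].round(4))
E
python3 rods.py
```

```text
red [346. 248.] [228. 108.] [372. 200.] (205.5, 393.5, 8.5) tip [ 0.5434 -0.2608  0.298 ] miss 23.2 lean x,y deg [0.5 1.4] at.16 [ 0.5421 -0.2642] rim [ 0.5415 -0.266 ]
yellow [294. 250.] [219. 123.] [374. 216.] (171.5, 26.0, 9.0) tip [ 0.5199 -0.3113  0.1813] miss 1.9 lean x,y deg [0.4 0.7] at.16 [ 0.5197 -0.3115] rim [ 0.5192 -0.3123]
blue [195. 246.] [244. 110.] [372. 246.] (193.5, 14.5, 7.5) tip [ 0.4192 -0.31    0.1766] miss 0.9 lean x,y deg [33.4 46.4] at.16 [ 0.2811 -0.5018] rim [-0.3005 -1.3098]
white [244. 250.] [232. 115.] [372. 230.] (114.0, 4.5, 0.0) tip [ 0.4714 -0.3068  0.1893] miss 1.9 lean x,y deg [0.4 1.2] at.16 [ 0.4712 -0.3074] rim [ 0.4707 -0.3088]
```

```bash
python3 - <<'E'
from h import *
w=np.load("wh2.npy",allow_pickle=True).item(); s=snapshot("scene"); t=snapshot("top")
print("red",tri([(w,(346,248)),(s,(206,131)),(t,(372,200))]))
print(to_tool([.569,-.267,.222],Rtilt(-45)))
E
```

```text
red (array([ 0.5704983 , -0.30635241,  0.1841075 ]), np.float64(0.0023577743953785875))
(array([-16.8,  66.1, 118.5]), array([ 2.000e-02, -4.499e+01,  3.000e-02]))
```

>>> move_arm --commands "0 20 0 0 -10 0 -0.2; 0 40 0 0 -20 0 -0.2; -10 60 20 0 -30 0 -0.2; -15 66 60 0 -40 0 -0.2; -17 66 90 0 -45 0 -0.2"

```text
t: 5.75
tcp_pos: [0.5689, -0.2662, 0.2483]
tool_rot: [0.652, 0.654, -0.271, 0.271]
force: [-0.8, -0.4, -0.1]
finger_gap: 0.399
gripper_force: 0.0
```

```bash
python3 - <<'E'
from h import *
t=telemetry.sense(); print(t["tcp_pos"],t["q"].round(2),t["finger_gap"])
print(to_tool([.570,-.267,.202],Rtilt(-45)),to_tool([.570,-.322,.147],Rtilt(-45)))
E
```

```text
[ 0.56894843 -0.26619966  0.2482862 ] [-0.29  0.55  1.64 -0.98  0.96  0.3 ] 0.3987876502631714
(array([32.2,  1.1, 33.2]), array([0.06, 0.1 , 0.14])) (array([ 32.4,   1. , 111. ]), array([0.06, 0.1 , 0.14]))
```

>>> move_arm --commands "32 1 0 0 0 0 -0.2; 32 1 33 0 0 0 -0.2; 32 1 75 0 0 0 -0.2; 32 1 111 0 0 0 -0.2; 32 1 111 0 0 0 -0.2" --grip_force 60

```text
t: 6.38
tcp_pos: [0.5684, -0.3249, 0.1469]
tool_rot: [0.654, 0.653, -0.272, 0.269]
force: [-0.1, -0.5, -0.1]
finger_gap: 0.4
gripper_force: 0.0
```

```bash
python3 - <<'E'
from h import *
w=shot("wrist"); s=shot("scene"); t=telemetry.sense(); print(t["tcp_pos"],t["force"])
cv2.imwrite("pics/g1.png",np.hstack([cv2.resize(w["bgr"][150:420,130:430],(400,360)),cv2.resize(s["bgr"][80:190,180:300],(400,360))]))
E
```

```text
[ 0.56978892 -0.32369744  0.14928782] [-0.40941869  0.62072858  1.39137866]
```

View pics/g1.png

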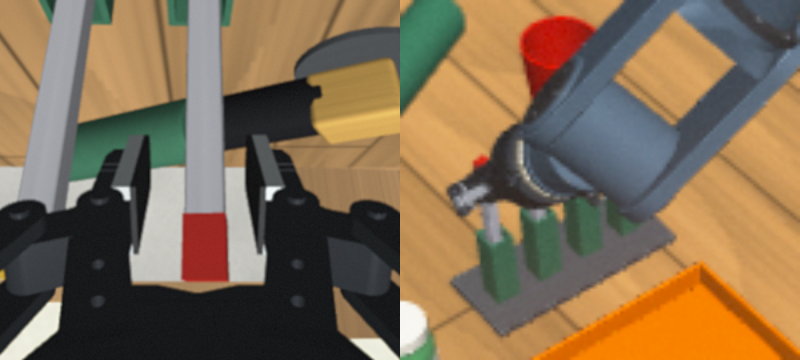

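The wrist picture shows the red rod centred between the pads (at about (205,200)), with the pads around the lower part of its paint. Closing and lifting.

>>> move_arm --commands "0 0 0 0 0 0 -1; 0 0 0 0 0 0 -1; 0 0 0 0 0 0 -1; -10 0 -10 0 0 0 -1; -30 0 -30 0 0 0 -1" --grip_force 70

```text
t: 7.1
tcp_pos: [0.5686, -0.3232, 0.1908]
tool_rot: [0.653, 0.654, -0.271, 0.269]
force: [0.0, 0.6, -0.5]
finger_gap: 0.123
gripper_force: 68.2
```

>>> move_arm --commands "-25 0 -25 0 0 0 -1; -50 0 -50 0 0 0 -1; -70 0 -70 0 0 0 -1; -80 0 -80 0 0 0 -1; -80 0 -80 0 0 0 -1"

```text
t: 7.72
tcp_pos: [0.5697, -0.3237, 0.3057]
tool_rot: [0.654, 0.653, -0.27, 0.271]
force: [0.1, -0.4, -0.6]
finger_gap: 0.13
gripper_force: 68.3
```

```bash
python3 - <<'E'
from h import *
t=telemetry.sense(); print(t["tcp_pos"],t["q"].round(2),t["finger_gap"])
print(to_tool([.57,-.12,.28],Rtilt(45)))
E
```

```text
[ 0.56972244 -0.32374275  0.30567739] [-0.39  0.48  1.56 -0.91  0.97  0.1 ] 0.1295008536369915
(array([ 1.622e+02,  1.000e-01, -1.259e+02]), array([ 1.100e-01,  9.001e+01, -4.000e-02]))
```

```bash
cat >> h.py <<'E'
O=np.array([.5412,.1667,0]); YAW=4.75
def press_pt(x,y,z):
    return O+R.from_euler("z",YAW,degrees=True).apply([x,y,z])
def place_tcp(x,y,z,tilt=45,b=.019):
    """TCP so that the grip point is at press x,y,z"""
    r=Rtilt(tilt,YAW); return press_pt(x,y,z)+b*r.as_matrix()[:,2], r
E
python3 - <<'E'
from h import *
p,r=place_tcp(.072,-.14,.25); print(p,to_tool(p,r))
E
```

```text
[0.62343333 0.04653191 0.23656497] (array([ 310.7,   53.3, -213. ]), array([ 0.11, 89.96, -5.32]))
```

>>> move_arm --commands "10 0 -10 0 10 0 -1; 35 0 -35 0 20 0 -1; 65 0 -65 0 30 0 -1; 95 0 -95 0 40 0 -1; 125 10 -125 0 50 0 -1"

```text
t: 8.35
tcp_pos: [0.5788, -0.1454, 0.3038]
tool_rot: [0.707, 0.706, 0.032, -0.034]
force: [0.5, 0.9, -1.7]
finger_gap: 0.127
gripper_force: 68.4
```

```bash
python3 - <<'E'
from h import *
t=telemetry.sense(); print(t["tcp_pos"],t["q"].round(2),t["finger_gap"])
p,r=place_tcp(.072,-.14,.25); print(p,to_tool(p,r))
E
```

```text
[ 0.57879781 -0.14542177  0.30377085] [-0.47  0.43  1.4   0.08  1.36 -0.49] 0.1270086910497622
[0.62343333 0.04653191 0.23656497] (array([184.9,  44.7,  84.8]), array([ 1.93, 39.6 , -4.48]))
```

>>> move_arm --commands "40 10 0 0.5 10 -1 -1; 80 20 10 1 20 -2 -1; 120 30 40 1.5 30 -3 -1; 160 40 70 2 39.6 -4.5 -1; 185 45 85 2 39.6 -4.5 -1"

```text
t: 8.98
tcp_pos: [0.6231, 0.0446, 0.23]
tool_rot: [0.628, 0.679, 0.255, -0.283]
force: [0.4, 0.2, -0.3]
finger_gap: 0.127
gripper_force: 68.3
```

```bash
python3 - <<'E'
from h import *
t=telemetry.sense(); print(t["tcp_pos"],t["q"].round(2),t["finger_gap"])
for z in (.25,.068):
    p,r=place_tcp(.072,-.14,z); print(p,to_tool(p,r))
w=shot("wrist"); s=shot("scene"); 
cv2.imwrite("pics/g2.png",np.hstack([cv2.resize(w["bgr"],(400,300)),cv2.resize(s["bgr"][130:310,190:430],(400,300))]))
E
```

```text
[0.62314752 0.04459738 0.22997663] [-0.42  0.68  1.41  0.66  1.52 -0.69] 0.12669151957923264
[0.62343333 0.04653191 0.23656497] (array([ 6. ,  0.4, -3.3]), array([-0.33,  0.15, -0.42]))
[0.62343333 0.04653191 0.05456497] (array([-122.3,    2.1,  125.7]), array([-0.33,  0.15, -0.42]))
```

View pics/g2.png

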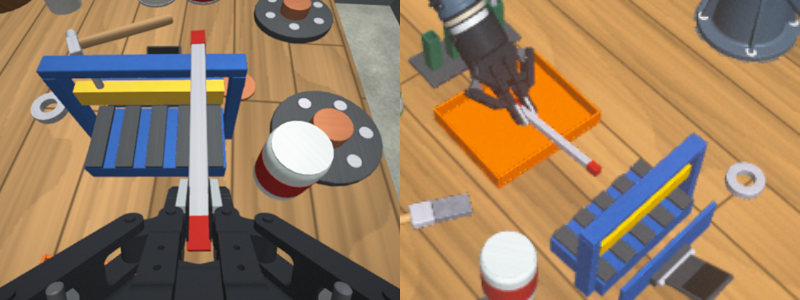

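The wrist view shows the red rod held straight and level ahead (its far end at about (197,38)), aimed at the press. Lowering to the stage, then measuring its line over the groove.

>>> move_arm --commands "-30 1 30 0 0 0 -1; -70 2 70 -0.3 0 -0.4 -1; -105 2 105 -0.3 0 -0.4 -1; -122 2 126 -0.3 0 -0.4 -1; -122 2 126 -0.3 0 -0.4 -1"

```text
t: 9.7
tcp_pos: [0.6253, 0.0464, 0.0585]
tool_rot: [0.625, 0.682, 0.259, -0.279]
force: [-0.3, 0.5, -1.3]
finger_gap: 0.129
gripper_force: 68.3
```

```bash
python3 - <<'E'
from h import *
t=telemetry.sense(); print(t["tcp_pos"],t["q"].round(2),t["finger_gap"])
for z in (.068,.048):
    p,r=place_tcp(.072,-.062,z); print(p,to_tool(p,r))
s=shot("scene"); w=shot("wrist"); tp=shot("top")
q=[]
for n,v,roi in (("s",s,(250,200,400,300)),("w",w,(200,0,360,200)),("t",tp,(200,160,290,240))):
    h=cv2.cvtColor(v["bgr"],cv2.COLOR_BGR2HSV); m=cv2.inRange(h,(0,160,90),(5,255,255))|cv2.inRange(h,(176,160,90),(180,255,255)); x0,y0,x1,y1=roi; k=np.zeros_like(m);k[y0:y1,x0:x1]=m[y0:y1,x0:x1]
    C=cv2.findContours(k,cv2.RETR_EXTERNAL,cv2.CHAIN_APPROX_NONE)[0]; print(n,[(np.round(cv2.minAreaRect(c)[0],1).tolist(),cv2.contourArea(c)) for c in C if cv2.contourArea(c)>3])
cv2.imwrite("pics/g3.png",np.hstack([cv2.resize(w["bgr"],(400,300)),cv2.resize(s["bgr"][150:300,240:440],(400,300))]))
E
```

```text
[0.62531578 0.04641235 0.05847599] [-0.42  0.92  1.47  0.7   1.28 -0.89] 0.12900324244855638
[0.61697429 0.12426402 0.05456497] (array([52.9, -1.7, 57.8]), array([0.11, 0.29, 0.28]))
[0.61697429 0.12426402 0.03456497] (array([38.8, -1.8, 72.1]), array([0.11, 0.29, 0.28]))
s [([270.0, 297.0], 4.0), ([299.3, 265.3], 7.5), ([260.3, 229.3], 3.5)]
w [([277.0, 51.0], 299.0)]
t [([227.5, 188.5], 7.0)]
```

View pics/g3.png

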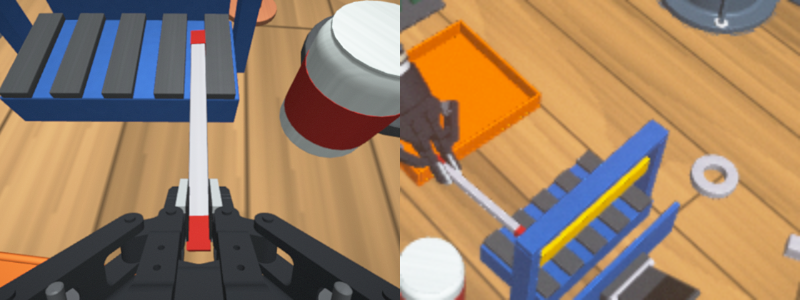

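The rod's far end at (198,37) in the wrist panel lies over the last groove (182..208). Now sliding in and lowering.

>>> move_arm --commands "20 -1 20 0 0 0 -1; 38 -2 38 0 0 0 -1; 53 -2 58 0 0 0 -1; 53 -2 58 0 0 0 -1; 46 -2 65 0 0 0 -1"

```text
t: 10.48
tcp_pos: [0.6192, 0.1244, 0.0471]
tool_rot: [0.624, 0.683, 0.26, -0.275]
force: [0.2, 0.1, -1.4]
finger_gap: 0.126
gripper_force: 68.3
```

```bash
python3 - <<'E'
from h import *
t=telemetry.sense(); print(t["tcp_pos"],t["force"],t["finger_gap"])
p,r=place_tcp(.072,-.062,.047); print(p,to_tool(p,r))
E
```

```text
[0.61923848 0.12441152 0.04705929] [ 0.22250003  0.09494544 -1.42874827] 0.12606143963683
[0.61697429 0.12426402 0.03356497] (array([-9.4, -2.4,  9.6]), array([0.39, 0.46, 0.6 ]))
```

>>> move_arm --commands "-5 -2.5 5 0.4 0.5 0.6 -1; -9 -2.5 9 0.4 0.5 0.6 -1; -9 -2.5 9 0.4 0.5 0.6 -1; -9 -2.5 9 0.4 0.5 0.6 -0.6; -9 -2.5 9 0.4 0.5 0.6 -0.5"

```text
t: 11.1
tcp_pos: [0.6162, 0.1242, 0.0342]
tool_rot: [0.626, 0.679, 0.259, -0.283]
force: [0.2, -0.0, -0.5]
finger_gap: 0.253
gripper_force: 0.0
```

>>> move_arm --commands "0 0 -10 0 0 0 -0.5; 0 0 -50 0 0 0 -0.5; 0 0 -100 0 0 0 -0.5; 0 0 -150 0 0 0 -0.3; 0 0 -180 0 0 0 -0.2"

```text
t: 11.72
tcp_pos: [0.6279, -0.0055, 0.1636]
tool_rot: [0.626, 0.679, 0.26, -0.281]
force: [0.1, 0.2, -0.7]
finger_gap: 0.401
gripper_force: 0.0
```

```bash
python3 - <<'E'
from h import *
t=telemetry.sense(); print(t["tcp_pos"],t["q"].round(2),t["force"],t["finger_gap"])
w=shot("wrist"); s=shot("scene"); 
cv2.imwrite("pics/g4.png",np.hstack([cv2.resize(w["bgr"],(400,300)),cv2.resize(s["bgr"][180:330,250:450],(400,300))]))
print(to_tool([.520,-.267,.30],Rtilt(-45)))
E
```

```text
[ 0.62791946 -0.00553915  0.16360975] [-0.49  0.78  1.4   0.64  1.48 -0.8 ] [ 0.14805992  0.21010833 -0.65180387] 0.40123577106840064
(array([ -81.6, -128.8, -273.9]), array([  0.28, -89.83,   5.03]))
```

View pics/g4.png

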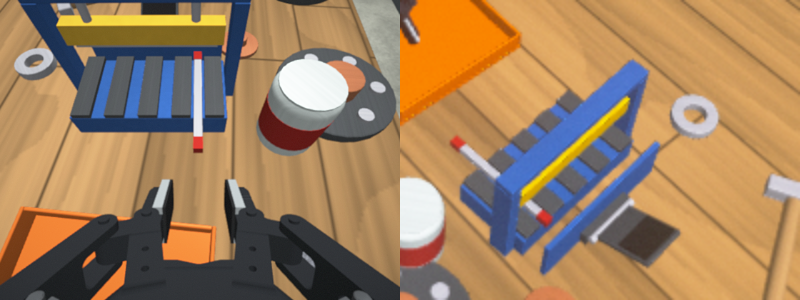

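The red rod lies in groove 4, under the beam and overhanging at the front: its ends are at (197,55) and (197,145) in the wrist panel. Next is the yellow rod.

>>> move_arm --commands "0 -20 -60 0 -10 0.5 -0.2; 0 -40 -120 0 -20 1 -0.2; -10 -60 -175 0 -30 2 -0.2; -30 -85 -225 0 -40 3 -0.2; -55 -110 -265 0 -50 3.5 -0.2"

```text
t: 12.45
tcp_pos: [0.5361, -0.2386, 0.3108]
tool_rot: [0.696, 0.717, -0.04, 0.026]
force: [0.1, -0.1, -0.7]
finger_gap: 0.405
gripper_force: 0.0
```

```bash
python3 - <<'E'
from h import *
print(telemetry.sense()["tcp_pos"],to_tool([.520,-.250,.225],Rtilt(-45)))
t=shot("top"); s=shot("scene"); h=cv2.cvtColor(t["bgr"],cv2.COLOR_BGR2HSV)
for n,v,roi in (("s",s,(200,95,265,150)),("t",t,(340,190,390,260))):
  h=cv2.cvtColor(v["bgr"],cv2.COLOR_BGR2HSV); x0,y0,x1,y1=roi
  for c,(a,b) in {"y":[(22,150,120),(32,255,255)],"b":[(105,120,100),(125,255,255)],"w":[(0,0,195),(180,40,255)]}.items():
    m=cv2.inRange(h[y0:y1,x0:x1],np.array(a),np.array(b)); M=cv2.moments(m,True); print(n,c,M["m00"],(x0+M["m10"]/max(M["m00"],1),y0+M["m01"]/max(M["m00"],1)))
E
```

```text
[ 0.5360693  -0.23864654  0.31080564] (array([ -2.9, -14.6,  86.8]), array([ -0.4 , -39.68,   2.01]))
s y 35.0 (218.4857142857143, 122.88571428571429)
s b 23.0 (244.47826086956522, 109.65217391304348)
s w 11.0 (231.72727272727272, 114.81818181818181)
t y 2.0 (372.5, 217.0)
t b 11.0 (373.1818181818182, 246.27272727272728)
t w 0.0 (340.0, 190.0)
```

>>> move_arm --commands "0 -5 10 0 -10 0.5 -0.2; 0 -10 30 0 -20 1 -0.2; -2 -15 55 0 -30 1.5 -0.2; -3 -15 87 -0.4 -39.7 2 -0.2; -3 -15 87 -0.4 -39.7 2 -0.2"

```text
t: 13.18
tcp_pos: [0.5173, -0.2455, 0.2184]
tool_rot: [0.653, 0.656, -0.271, 0.264]
force: [1.0, -1.0, -0.0]
finger_gap: 0.399
gripper_force: 0.0
```

```bash
python3 - <<'E'
from h import *
print(telemetry.sense()["tcp_pos"],to_tool([.520,-.3265,.149],Rtilt(-45)))
E
```

```text
[ 0.51726892 -0.24550312  0.21835304] (array([ -9.2,   3.4, 106.2]), array([-0.42, -0.52,  0.5 ]))
```

>>> move_arm --commands "-9 3 20 0 0 0 -0.2; -9 3 65 -0.4 -0.5 0.5 -0.2; -9 3 106 -0.4 -0.5 0.5 -0.2; -9 3 106 -0.4 -0.5 0.5 -0.2; -9 3 106 -0.4 -0.5 0.5 -1"

```text
t: 13.8
tcp_pos: [0.5223, -0.3301, 0.1543]
tool_rot: [0.655, 0.65, -0.269, 0.274]
force: [-0.4, 0.4, 0.6]
finger_gap: 0.202
gripper_force: 0.0
```

>>> move_arm --commands "0 0 0 0 0 0 -1; 0 0 0 0 0 0 -1; -15 0 -15 0 0 0 -1; -45 0 -45 0 0 0 -1; -75 0 -75 0 0 0 -1"

```text
t: 14.42
tcp_pos: [0.5214, -0.3285, 0.2613]
tool_rot: [0.655, 0.651, -0.269, 0.274]
force: [0.9, -1.0, -1.8]
finger_gap: 0.127
gripper_force: 68.6
```

```bash
cat > st.py <<'E'
from h import *
import sys
# st.py groove_x  y  z tilt : where the arm is, and the way to that press grip pose
t=telemetry.sense(); print(t["tcp_pos"].round(4),t["q"].round(2),t["force"].round(1),t["finger_gap"].round(3))
x,y,z,tl=map(float,sys.argv[1:5]); p,r=place_tcp(x,y,z,tl); print(*to_tool(p,r))
E
python3 st.py .024 -.14 .25 45
```

```text
Traceback (most recent call last):
  File "st.py", line 4, in <module>
    t=telemetry.sense(); print(t["tcp_pos"].round(4),t["q"].round(2),t["force"].round(1),t["finger_gap"].round(3))
                                                                                         ^^^^^^^^^^^^^^^^^^^^^
AttributeError: 'float' object has no attribute 'round'
```

>>> move_arm --commands "-30 0 -40 0 5 0 -1; -20 0 -80 0 15 0 -1; 15 0 -115 0 25 0 -1; 50 5 -150 0 35 0 -1; 85 10 -185 0 45 0 -1"

```text
t: 15.05
tcp_pos: [0.5313, -0.1358, 0.3322]
tool_rot: [0.707, 0.707, 0.005, 0.003]
force: [-0.0, -0.5, -2.1]
finger_gap: 0.13
gripper_force: 68.7
```

```bash
sed -i 's/t\["finger_gap"\].round(3)/t["finger_gap"]/' st.py
python3 st.py .024 -.14 .25 45
```

```text
[ 0.5313 -0.1358  0.3322] [-0.46  0.31  1.5   0.01  1.32 -0.46] [-0.  -0.5 -2.1] 0.12962263615948297
[178.2  43.1  96.4] [ 2.48 44.89 -4.28]
```

>>> move_arm --commands "40 10 0 0.5 10 -1 -1; 80 20 10 1 20 -2 -1; 120 30 40 1.5 30 -3 -1; 155 40 75 2 40 -4 -1; 178 43 96 2.5 45 -4.3 -1"

```text
t: 15.68
tcp_pos: [0.5752, 0.0403, 0.2325]
tool_rot: [0.626, 0.679, 0.258, -0.283]
force: [0.1, -0.6, -0.9]
finger_gap: 0.13
gripper_force: 70.4
```

```bash
python3 st.py .024 -.14 .068 45; python3 st.py .024 -.062 .068 45|tail -1
```

```text
[0.5752 0.0403 0.2325] [-0.46  0.62  1.53  0.65  1.49 -0.76] [ 0.1 -0.6 -0.9] 0.12952415474951487
[-124.2    1.4  127.4] [-0.15 -0.01 -0.21]
[-69.1   1.4 182.5] [-0.15 -0.01 -0.21]
```

>>> move_arm --commands "-40 1 40 0 0 0 -1; -80 1 80 0 0 0 -1; -115 1 115 0 0 0 -1; -124 1 127 0 0 0 -1; -124 1 127 0 0 0 -1"

```text
t: 16.3
tcp_pos: [0.5759, 0.0417, 0.0571]
tool_rot: [0.627, 0.679, 0.258, -0.282]
force: [-0.1, -0.3, -0.4]
finger_gap: 0.127
gripper_force: 70.2
```

```bash
python3 st.py .024 -.064 .068 45; python3 st.py .024 -.064 .0475 45|tail -1
```

```text
[0.5759 0.0417 0.0571] [-0.46  0.89  1.59  0.7   1.23 -0.97] [-0.1 -0.3 -0.4] 0.12743948528206187
[52.7 -0.3 56.1] [-0.1   0.1  -0.15]
[38.2 -0.2 70.6] [-0.1   0.1  -0.15]
```

>>> move_arm --commands "20 0 20 0 0 0 -1; 40 0 40 0 0 0 -1; 53 0 56 0 0 0 -1; 53 0 56 0 0 0 -1; 46 0 63 0 0 0 -1"

```text
t: 16.92
tcp_pos: [0.571, 0.117, 0.0454]
tool_rot: [0.627, 0.68, 0.258, -0.28]
force: [1.0, -0.3, -1.7]
finger_gap: 0.128
gripper_force: 70.2
```

```bash
python3 st.py .024 -.064 .0475 45
```

```text
[0.571  0.117  0.0454] [-0.34  0.89  1.65  0.79  1.13 -0.97] [ 1.  -0.3 -1.7] 0.12798646852498693
[-7.  -1.6  9. ] [ 0.11  0.26 -0.04]
```

>>> move_arm --commands "-4 -1.5 5 0 0 0 -1; -7 -1.5 9 0 0.3 0 -1; -7 -1.5 9 0 0.3 0 -1; -7 -1.5 9 0 0.3 0 -0.6; -7 -1.5 9 0 0.3 0 -0.5"

```text
t: 17.55
tcp_pos: [0.5682, 0.1191, 0.0338]
tool_rot: [0.626, 0.679, 0.26, -0.283]
force: [-0.6, -0.1, -0.4]
finger_gap: 0.249
gripper_force: 0.0
```

>>> move_arm --commands "0 0 -10 0 0 0 -0.5; 0 0 -50 0 0 0 -0.5; 0 -5 -100 0 -5 0 -0.4; 0 -15 -160 0 -15 0 -0.3; 0 -25 -215 0 -25 0 -0.2"

```text
t: 18.18
tcp_pos: [0.5561, -0.0375, 0.1875]
tool_rot: [0.669, 0.724, 0.116, -0.126]
force: [-0.2, 0.3, -0.8]
finger_gap: 0.402
gripper_force: 0.0
```

```bash
cat > chk.py <<'E'
from h import *
# paint blobs of each colour around the press, seen from the top camera, cast to z=.046; press frame
s=shot("top"); c2=shot("scene")
cols={"red":[(0,150,90),(6,255,255)],"yellow":[(22,150,110),(32,255,255)],"white":[(0,0,190),(180,35,255)]}
Ri=R.from_euler("z",-YAW,degrees=True)
for n,v in (("top",s),("scene",c2)):
    h=cv2.cvtColor(v["bgr"],cv2.COLOR_BGR2HSV)
    for c,(a,b) in cols.items():
        m=cv2.inRange(h,np.array(a),np.array(b)); o=[]
        for q in cv2.findContours(m,cv2.RETR_EXTERNAL,cv2.CHAIN_APPROX_NONE)[0]:
            M=cv2.moments(q); 
            if M["m00"]<1.5: continue
            p=Ri.apply(plane(v,[(M["m10"]/M["m00"],M["m01"]/M["m00"])],.048)[0]-O)
            if abs(p[0])<.11 and -.13<p[1]<.13: o.append((p[:2].round(3).tolist(),M["m00"]))
        print(n,c,o)
E
python3 chk.py; python3 -c "
from h import *
print(telemetry.sense()['tcp_pos'],to_tool([.471,-.250,.222],Rtilt(-45)))"
```

```text
top red [([0.073, -0.079], 12.0)]
top yellow [([0.023, -0.075], 10.5)]
top white [([0.024, -0.007], 55.0), ([0.072, -0.009], 55.5)]
scene red [([0.07, 0.085], 28.5), ([0.071, -0.08], 20.0)]
scene yellow [([0.022, 0.088], 32.5), ([0.021, -0.077], 20.5), ([-0.038, 0.044], 327.0)]
scene white [([0.069, 0.064], 18.5), ([0.021, 0.065], 19.0), ([0.069, -0.036], 59.5), ([0.02, -0.034], 53.0)]
[ 0.558836   -0.03722263  0.19192143] (array([-182.6, -104.4,  -98.2]), array([  1.64, -64.63,   4.64]))
```

>>> move_arm --commands "-20 -20 -55 0 -10 0.5 -0.2; -55 -40 -90 0 -20 1 -0.2; -95 -60 -125 0.5 -30 2 -0.2; -135 -80 -150 1 -40 3 -0.2; -165 -95 -150 1.5 -50 4 -0.2"

```text
t: 18.9
tcp_pos: [0.4785, -0.2507, 0.2717]
tool_rot: [0.678, 0.687, -0.19, 0.18]
force: [-0.6, 0.1, -0.7]
finger_gap: 0.401
gripper_force: 0.0
```

```bash
cat > go.py <<'E'
from h import *
import sys
v=list(map(float,sys.argv[1:5])); print(telemetry.sense()["tcp_pos"].round(4),*to_tool(v[:3],Rtilt(v[3])))
E
python3 go.py .471 -.250 .222 -45;python3 go.py .471 -.324 .150 -45
```

```text
[ 0.4785 -0.2507  0.2717] [25.9 -6.6 42.6] [ -0.45 -14.67   1.04]
[ 0.4785 -0.2507  0.2717] [ -1.6  -6.1 142.1] [ -0.45 -14.67   1.04]
```

>>> move_arm --commands "13 -5 15 0 -8 0.5 -0.2; 26 -6.5 42 -0.4 -14.7 1 -0.2; 14 -6.5 85 -0.4 -14.7 1 -0.2; -1.5 -6 142 -0.4 -14.7 1 -0.2; -1.5 -6 142 -0.4 -14.7 1 -0.2"

```text
t: 19.52
tcp_pos: [0.468, -0.3221, 0.1433]
tool_rot: [0.654, 0.655, -0.272, 0.263]
force: [0.1, 0.8, -1.0]
finger_gap: 0.401
gripper_force: 0.0
```

```bash
python3 go.py .471 -.324 .150 -45
```

```text
[ 0.468  -0.3221  0.1433] [-6.1  3.  -3.5] [-0.62 -0.56  0.41]
```

>>> move_arm --commands "-6 3 -3 -0.6 -0.6 0.4 -0.2; -6 3 -3 -0.6 -0.6 0.4 -1; -6 3 -3 -0.6 -0.6 0.4 -1; -6 3 -3 -0.6 -0.6 0.4 -1; -25 3 -23 -0.6 -0.6 0.4 -1"

```text
t: 20.15
tcp_pos: [0.4731, -0.3211, 0.1801]
tool_rot: [0.652, 0.654, -0.269, 0.273]
force: [-0.4, -0.7, -1.2]
finger_gap: 0.128
gripper_force: 68.0
```

>>> move_arm --commands "-25 0 -25 0 0 0 -1; -60 0 -60 0 0 0 -1; -85 0 -85 0 0 0 -1; -70 0 -110 0 10 0 -1; -35 5 -145 0 20 0 -1"

```text
t: 20.78
tcp_pos: [0.4776, -0.2423, 0.3094]
tool_rot: [0.689, 0.692, -0.149, 0.156]
force: [-0.2, -0.6, -1.9]
finger_gap: 0.132
gripper_force: 68.2
```

```bash
python3 st.py -.024 -.14 .25 45
```

```text
[ 0.4776 -0.2423  0.3094] [-0.47  0.28  1.7  -0.46  0.99 -0.25] [-0.2 -0.6 -1.9] 0.13178985553023811
[285.4  51.  -51.9] [ 1.37 69.93 -4.57]
```

>>> move_arm --commands "40 10 -20 0 10 -0.5 -1; 85 20 -40 0.5 20 -1.5 -1; 130 30 -60 0.5 30 -2 -1; 175 35 -70 1 40 -3 -1; 220 40 -70 1 50 -3.5 -1"

```text
t: 21.4
tcp_pos: [0.5176, -0.0134, 0.2791]
tool_rot: [0.668, 0.712, 0.145, -0.159]
force: [0.3, -0.4, -1.8]
finger_gap: 0.13
gripper_force: 68.2
```

```bash
python3 st.py -.024 -.14 .15 45;python3 st.py -.024 -.14 .068 45|tail -1
```

```text
[ 0.5176 -0.0134  0.2791] [-0.46  0.4   1.61  0.38  1.38 -0.64] [ 0.3 -0.4 -1.8] 0.13001549528003334
[-13.5  14.3 150.7] [ 0.3  20.09 -1.03]
[-48.1  14.8 225.1] [ 0.3  20.09 -1.03]
```

>>> move_arm --commands "0 5 20 0 10 -0.5 -1; 0 12 60 0.3 20 -1 -1; -12 14 120 0.3 20 -1 -1; -35 15 180 0.3 20 -1 -1; -48 15 225 0.3 20 -1 -1"

```text
t: 22.02
tcp_pos: [0.5259, 0.0365, 0.0508]
tool_rot: [0.628, 0.679, 0.256, -0.281]
force: [1.2, 0.3, -0.8]
finger_gap: 0.126
gripper_force: 68.1
```

```bash
python3 st.py -.024 -.14 .068 45;python3 st.py -.024 -.062 .068 45|tail -1;python3 st.py -.024 -.062 .0475 45|tail -1
```

```text
[0.5259 0.0365 0.0508] [-0.5   0.87  1.72  0.69  1.16 -1.06] [ 1.2  0.3 -0.8] 0.12563994001186182
[ 4.   2.  -1.3] [-0.14  0.35 -0.28]
[59.5  1.9 53.5] [-0.14  0.35 -0.28]
[45.1  2.  68.1] [-0.14  0.35 -0.28]
```

>>> move_arm --commands "10 2 2 0 0.3 -0.3 -1; 35 2 28 0 0.3 -0.3 -1; 59 2 53 0 0.3 -0.3 -1; 59 2 53 0 0.3 -0.3 -1; 52 2 61 0 0.3 -0.3 -1"

```text
t: 22.65
tcp_pos: [0.5235, 0.1156, 0.0486]
tool_rot: [0.624, 0.681, 0.26, -0.28]
force: [0.7, -0.3, -1.3]
finger_gap: 0.125
gripper_force: 68.1
```

```bash
python3 st.py -.024 -.062 .0475 45
```

```text
[0.5235 0.1156 0.0486] [-0.37  0.86  1.77  0.8   1.08 -1.06] [ 0.7 -0.3 -1.3] 0.12499968158865074
[-9.7 -2.2 10.9] [0.1  0.11 0.29]
```

>>> move_arm --commands "-5 -2 5 0 0 0.3 -1; -10 -2 11 0 0 0.3 -1; -10 -2 11 0 0 0.3 -1; -10 -2 11 0 0 0.3 -0.6; -10 -2 11 0 0 0.3 -0.5"

```text
t: 23.28
tcp_pos: [0.5192, 0.1168, 0.0316]
tool_rot: [0.627, 0.678, 0.258, -0.284]
force: [-0.2, 0.1, -0.8]
finger_gap: 0.251
gripper_force: 0.0
```

>>> move_arm --commands "0 0 -10 0 0 0 -0.5; 0 0 -50 0 0 0 -0.5; 0 -5 -100 0 -5 0 -0.4; 0 -15 -160 0 -15 0 -0.3; 0 -25 -215 0 -25 0 -0.2"

```text
t: 23.9
tcp_pos: [0.5075, -0.0395, 0.1857]
tool_rot: [0.669, 0.723, 0.115, -0.127]
force: [0.3, 0.5, -1.0]
finger_gap: 0.397
gripper_force: 0.0
```

```bash
python3 chk.py; python3 go.py .419 -.250 .222 -45
```

```text
top red [([0.073, -0.079], 12.0)]
top yellow [([0.024, -0.075], 9.5)]
top white [([-0.025, -0.016], 63.0), ([0.024, -0.007], 55.0), ([0.072, -0.009], 55.5)]
scene red [([0.07, 0.085], 27.5), ([0.071, -0.08], 21.0)]
scene yellow [([0.022, 0.089], 31.5), ([0.021, -0.077], 20.0), ([-0.038, 0.044], 323.5)]
scene white [([0.069, 0.064], 18.5), ([0.021, 0.065], 19.0), ([-0.028, 0.078], 43.5), ([0.069, -0.036], 59.5), ([0.02, -0.034], 53.5), ([-0.028, -0.043], 63.0)]
[ 0.51   -0.0393  0.1896] [-180.  -107.5  -99. ] [  1.42 -64.52   4.67]
```

>>> move_arm --commands "-20 -20 -55 0 -10 0.5 -0.2; -55 -40 -90 0 -20 1 -0.2; -95 -60 -125 0.5 -30 2 -0.2; -135 -80 -150 1 -40 3 -0.2; -165 -98 -150 1.5 -50 4 -0.2"

```text
t: 24.62
tcp_pos: [0.4274, -0.2529, 0.2705]
tool_rot: [0.677, 0.687, -0.191, 0.18]
force: [-1.0, -0.4, -0.5]
finger_gap: 0.399
gripper_force: 0.0
```

```bash
python3 go.py .419 -.250 .222 -45;python3 go.py .419 -.325 .150 -45
python3 - <<'E'
from h import *
t=shot("top"); s=shot("scene"); P=[]
for n,v,roi in (("s",s,(225,95,265,150)),("t",t,(340,190,390,260))):
    h=cv2.cvtColor(v["bgr"],cv2.COLOR_BGR2HSV); x0,y0,x1,y1=roi
    m=cv2.inRange(h[y0:y1,x0:x1],(105,120,100),(125,255,255)); M=cv2.moments(m,True); P.append((v,(x0+M["m10"]/max(M["m00"],1),y0+M["m01"]/max(M["m00"],1)))); print(n,M["m00"],P[-1][1])
print(tri(P))
E
```

```text
[ 0.4274 -0.2529  0.2705] [27.2 -7.4 40.5] [ -0.56 -14.56   1.14]
[ 0.4274 -0.2529  0.2705] [ -1.   -6.7 140.5] [ -0.56 -14.56   1.14]
s 23.0 (244.47826086956522, 109.65217391304348)
t 14.0 (372.64285714285717, 246.28571428571428)
(array([ 0.4194901 , -0.31022207,  0.17861985]), np.float64(0.0011841087928340767))
```

>>> move_arm --commands "13 -5 15 0 -8 0.5 -0.2; 27 -7 40 -0.5 -14.5 1 -0.2; 14 -7 85 -0.5 -14.5 1 -0.2; 4 -5 132 0 -14 1 -0.2; 4 -5 132 0 -14 0.8 -0.2"

```text
t: 25.35
tcp_pos: [0.4209, -0.3144, 0.1517]
tool_rot: [0.655, 0.657, -0.272, 0.255]
force: [1.0, 0.5, 0.4]
finger_gap: 0.399
gripper_force: 0.0
```

```bash
python3 go.py .419 -.325 .150 -45
```

```text
[ 0.4209 -0.3144  0.1517] [-6.5 -1.8  8.6] [-1.21 -1.26  0.64]
```

>>> move_arm --commands "-6.5 -2 8.5 -1.2 -1.2 0.6 -0.2; -6.5 -2 8.5 -1.2 -1.2 0.6 -1; -6.5 -2 8.5 -1.2 -1.2 0.6 -1; -6.5 -2 8.5 -1.2 -1.2 0.6 -1; -26 -2 -12 -1.2 -1.2 0.6 -1"

```text
t: 25.98
tcp_pos: [0.4203, -0.322, 0.1806]
tool_rot: [0.652, 0.655, -0.268, 0.273]
force: [0.7, 1.9, -2.0]
finger_gap: 0.126
gripper_force: 68.6
```

>>> move_arm --commands "-25 0 -25 0 0 0 -1; -60 0 -60 0 0 0 -1; -85 0 -85 0 0 0 -1; -70 0 -110 0 10 0 -1; -35 5 -145 0 20 0 -1"

```text
t: 26.6
tcp_pos: [0.4238, -0.2449, 0.3091]
tool_rot: [0.688, 0.69, -0.157, 0.162]
force: [-0.7, -0.8, -2.0]
finger_gap: 0.127
gripper_force: 68.7
```

```bash
python3 st.py -.072 -.14 .25 45
```

```text
[ 0.4238 -0.2449  0.3091] [-0.52  0.21  1.82 -0.49  0.93 -0.27] [-0.7 -0.8 -2. ] 0.12699547901056707
[282.8  57.1 -57.4] [ 1.12 71.06 -4.65]
```

>>> move_arm --commands "40 10 -20 0 10 -0.5 -1; 85 20 -40 0.5 20 -1.5 -1; 130 30 -60 0.5 30 -2 -1; 175 40 -70 1 40 -3 -1; 220 47 -70 1 50 -3.5 -1"

```text
t: 27.22
tcp_pos: [0.4713, -0.0168, 0.2742]
tool_rot: [0.67, 0.713, 0.137, -0.153]
force: [-0.4, -0.5, -2.4]
finger_gap: 0.126
gripper_force: 68.7
```

```bash
python3 st.py -.072 -.14 .15 45;python3 st.py -.072 -.14 .068 45|tail -1
```

```text
[ 0.4713 -0.0168  0.2742] [-0.5   0.34  1.72  0.35  1.34 -0.69] [-0.4 -0.5 -2.4] 0.12572585356808566
[ -9.   13.3 146.3] [ 0.13 21.23 -1.19]
[-42.   14.1 221.4] [ 0.13 21.23 -1.19]
```

>>> move_arm --commands "0 5 20 0 10 -0.5 -1; 0 12 60 0 21 -1 -1; -8 13 120 0 21 -1.2 -1; -30 14 180 0 21 -1.2 -1; -40 14 220 0 21 -1.2 -1"

```text
t: 27.85
tcp_pos: [0.4773, 0.0339, 0.0528]
tool_rot: [0.628, 0.68, 0.256, -0.28]
force: [0.5, 0.3, -0.8]
finger_gap: 0.123
gripper_force: 68.5
```

```bash
python3 st.py -.072 -.14 .068 45;python3 st.py -.072 -.062 .068 45|tail -1
```

```text
[0.4773 0.0339 0.0528] [-0.55  0.84  1.83  0.69  1.1  -1.15] [ 0.5  0.3 -0.8] 0.12300897200800698
[ 1.6  2.7 -0.9] [-0.04  0.47 -0.25]
[57.2  2.5 53.8] [-0.04  0.47 -0.25]
```

>>> move_arm --commands "10 2.5 2 0 0.4 -0.3 -1; 35 2.5 28 0 0.4 -0.3 -1; 57 2.5 54 0 0.4 -0.3 -1; 57 2.5 54 0 0.4 -0.3 -1; 50 2 62 0 0.4 -0.3 -1"

```text
t: 28.48
tcp_pos: [0.4749, 0.1122, 0.0478]
tool_rot: [0.625, 0.681, 0.26, -0.279]
force: [0.0, -1.1, -2.1]
finger_gap: 0.126
gripper_force: 68.6
```

```bash
python3 st.py -.072 -.062 .0475 45
```

```text
[0.4749 0.1122 0.0478] [-0.42  0.85  1.89  0.81  1.02 -1.17] [ 0.  -1.1 -2.1] 0.12567750877224726
[-9.5 -1.5  9.9] [0.18 0.14 0.3 ]
```

>>> move_arm --commands "-5 -1.5 5 0 0 0.3 -1; -9.5 -1.5 10 0 0 0.3 -1; -9.5 -1.5 10 0 0 0.3 -1; -9.5 -1.5 10 0 0 0.3 -0.6; -9.5 -1.5 10 0 0 0.3 -0.5"

```text
t: 29.1
tcp_pos: [0.4715, 0.1127, 0.0321]
tool_rot: [0.627, 0.678, 0.259, -0.283]
force: [0.1, -0.2, -0.5]
finger_gap: 0.249
gripper_force: 0.0
```

>>> move_arm --commands "0 0 -10 0 0 0 -0.5; 0 0 -50 0 0 0 -0.5; 0 0 -100 0 -5 0 -0.5; 20 0 -155 0 -15 0 -0.6; 60 0 -190 0 -25 0 -1"

```text
t: 29.72
tcp_pos: [0.481, 0.018, 0.2113]
tool_rot: [0.671, 0.722, 0.115, -0.125]
force: [0.9, 1.0, -0.4]
finger_gap: 0.007
gripper_force: 0.0
```

```bash
sed -i 's/"white":/"blue":[(105,130,150),(125,255,255)],"white":/' chk.py; python3 chk.py | grep -v "top white"; python3 - <<'E'
from h import *
p=press_pt(0,.206,.3); print(p,telemetry.sense()["tcp_pos"],to_tool(p,Rtilt(0,0)))
E
```

```text
top red [([0.073, -0.079], 11.0)]
top yellow [([0.024, -0.075], 10.0)]
top blue [([-0.072, -0.065], 8.0), ([0.001, 0.129], 44.0), ([0.009, 0.078], 577.0)]
scene red [([0.07, 0.085], 28.5), ([0.071, -0.08], 21.0)]
scene yellow [([0.022, 0.089], 31.5), ([0.021, -0.077], 19.0), ([-0.039, 0.044], 325.5)]
scene blue [([-0.078, 0.097], 22.0), ([-0.002, 0.124], 456.0), ([-0.076, -0.066], 9.0), ([-0.062, 0.017], 959.0)]
scene white [([0.069, 0.064], 18.5), ([0.021, 0.065], 19.0), ([-0.028, 0.078], 43.5), ([0.069, -0.036], 59.5), ([-0.076, 0.071], 27.0), ([0.02, -0.034], 53.5), ([-0.028, -0.043], 62.0), ([-0.077, -0.028], 39.0)]
[0.52414151 0.37199249 0.3       ] [0.48197877 0.02225578 0.21628376] (array([352.9,  71.9,  37.6]), array([ -0.24, -19.62,   4.81]))
```

All four rods lie in their grooves, with middles at press y of about 2 to 16 mm. Going to the pedal.

>>> move_arm --commands "50 10 -30 0 -8 1 -1; 105 25 -30 0 -14 2.5 -1; 165 40 -20 0 -19.6 4 -1; 225 50 0 0 -19.6 4.8 -1; 285 60 15 0 -19.6 4.8 -1"

```text
t: 30.45
tcp_pos: [0.5167, 0.298, 0.2915]
tool_rot: [0.708, 0.707, -0.005, -0.009]
force: [1.3, -0.7, 0.2]
finger_gap: -0.001
gripper_force: 0.0
```

```bash
python3 - <<'E'
from h import *
for z in(.3,.08): print(telemetry.sense()["tcp_pos"],to_tool(press_pt(0,.206,z),Rtilt(0,0)))
E
```

```text
[0.5167089  0.29803312 0.29154483] (array([74. ,  7.1, -8.2]), array([-1.2 , -0.32, -0.09]))
[0.5167089  0.29803312 0.29154483] (array([ 72.8,  11.8, 211.8]), array([-1.2 , -0.32, -0.09]))
```

>>> move_arm --commands "45 5 -5 -1 0 0 -1; 74 8 10 -1 0 0 -1; 73 10 70 -1 0 0 -1; 73 11 130 -1 0 0 -1; 73 11 185 -1 0 0 -1"

```text
t: 31.08
tcp_pos: [0.5244, 0.3697, 0.1048]
tool_rot: [0.708, 0.706, 0.001, -0.003]
force: [1.0, 0.3, 0.1]
finger_gap: 0.001
gripper_force: 0.0
```

```bash
python3 - <<'E'
from h import *
t=telemetry.sense(); print(t["force"])
for y,z in((.206,.06),(.209,.030)): print(t["tcp_pos"],to_tool(press_pt(0,y,z),Rtilt(0,0)))
w=shot("wrist"); s=shot("scene")
cv2.imwrite("pics/p1.png",np.hstack([cv2.resize(w["bgr"],(400,300)),cv2.resize(s["bgr"][180:330,250:450],(400,300))]))
E
```

```text
[1.01275537 0.25681005 0.10405475]
[0.52436052 0.36966398 0.10483112] (array([ 2.1, -0.1, 44.8]), array([-0.21, -0.32, -0.13]))
[0.52436052 0.36966398 0.10483112] (array([ 4.9, -0.2, 74.9]), array([-0.21, -0.32, -0.13]))
```

View pics/p1.png

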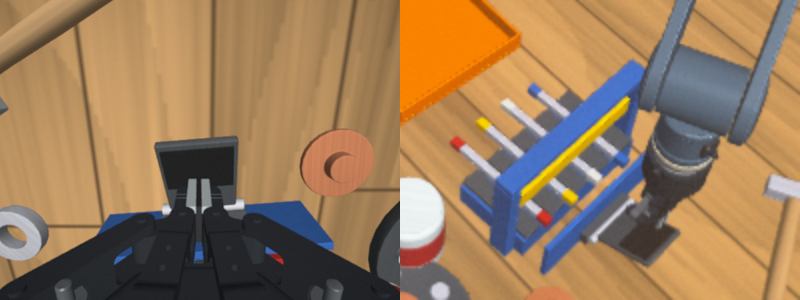

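All four rods lie under the beam, and the closed fingers are over the black pad (about (198,170)). Pressing.

>>> move_arm --commands "2 0 30 0 0 0 -1; 3 0 45 0 0 0 -1; 4 0 55 0 0 0 -1; 5 0 64 0 0 0 -1; 5 0 71 0 0 0 -1"

```text
t: 31.8
tcp_pos: [0.5262, 0.3784, 0.0396]
tool_rot: [0.708, 0.706, 0.005, -0.003]
force: [-4.5, 4.7, 9.5]
finger_gap: 0.003
gripper_force: 4.5
```

```bash
python3 - <<'E'
from h import *
t=telemetry.sense(); print(t["force"],t["tcp_pos"],to_tool(press_pt(0,.209,.031)))
E
```

```text
[-4.53328318  4.73971214  9.54061858] [0.52620172 0.37839272 0.03963408] (array([-3.5, -2.3,  8.6]), array([0., 0., 0.]))
```

>>> move_arm --commands "0 0 3 0 0 0 -1; 0 0 6 0 0 0 -1; 0 0 8 0 0 0 -1; 0 0 8 0 0 0 -1; 0 0 8 0 0 0 -1"

```text
t: 32.42
tcp_pos: [0.5261, 0.379, 0.033]
tool_rot: [0.708, 0.706, 0.005, -0.003]
force: [-4.8, 3.9, 12.6]
finger_gap: -0.005
gripper_force: 6.4
```

```bash
python3 - <<'E'
from h import *
t=telemetry.sense(); print(t["force"],t["tcp_pos"])
w=shot("wrist"); s=shot("scene")
cv2.imwrite("pics/p2.png",np.hstack([cv2.resize(w["bgr"],(400,300)),cv2.resize(s["bgr"][180:330,250:450],(400,300))]))
E
```

```text
[-4.81448659  3.89886177 12.64616621] [0.52610753 0.37898098 0.03301343]
```

View pics/p2.png

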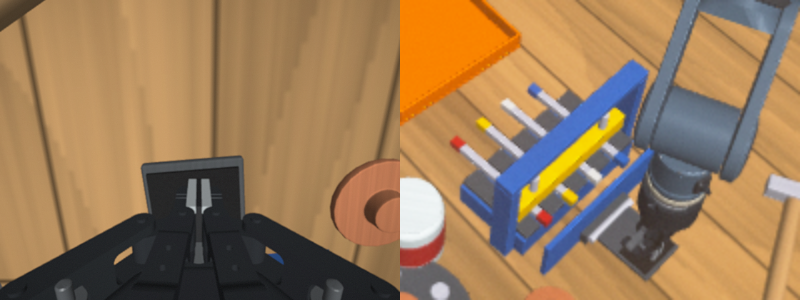

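The beam has come down onto the rods and the pad is nearly level. I'll push a little more to be sure it's at the stop.

>>> move_arm --commands "0 0 3 0 0 0 -1; 0 0 5 0 0 0 -1; 0 0 5 0 0 0 -1; 0 0 5 0 0 0 -1; 0 0 5 0 0 0 -1"

```text
t: 33.15
tcp_pos: [0.5263, 0.3791, 0.0326]
tool_rot: [0.708, 0.706, 0.005, -0.003]
force: [-10.3, 1.9, 35.8]
finger_gap: 0.001
gripper_force: 18.2
```

```bash
python3 go.py .52 .37 .2 0; python3 -c "
from station import telemetry; print(telemetry.sense()['force'])"
```

```text
[0.5263 0.3791 0.0326] [  -7.1   -5.7 -167.5] [ 0.19 -0.69 -0.14]
[-10.25293864   1.93296991  35.7852964 ]
```

Firmly at the stop: 36 N with no further travel. Releasing and going to the front of the press.

>>> move_arm --commands "0 0 -8 0 0 0 -1; 0 0 -20 0 0 0 -1; 0 0 -40 0 0 0 -1; -2 0 -90 0 0 0 -1; -4 0 -150 0 0 0 -1"

```text
t: 33.78
tcp_pos: [0.5249, 0.3707, 0.1749]
tool_rot: [0.708, 0.706, 0.001, -0.003]
force: [0.8, -0.0, -0.0]
finger_gap: -0.003
gripper_force: 0.0
```

```bash
python3 st.py .072 -.06 .28 10; python3 chk.py | grep -v white
```

```text
[0.5249 0.3707 0.1749] [0.44 0.61 1.44 0.01 1.09 0.44] [ 0.8 -0.  -0. ] -0.0027703929018101895
[-253.7   93.1  -88.2] [ 0.28  9.64 -4.89]
top red [([0.073, -0.079], 11.0)]
top yellow [([0.024, -0.075], 10.5)]
top blue [([-0.072, -0.065], 8.0), ([-0.001, 0.129], 43.0), ([0.009, 0.078], 577.5)]
scene red [([0.07, 0.085], 27.5), ([0.071, -0.08], 21.0)]
scene yellow [([0.022, 0.088], 30.5), ([0.021, -0.077], 19.5), ([-0.038, 0.044], 324.0)]
scene blue [([-0.079, 0.097], 22.0), ([0.005, 0.123], 399.5), ([-0.076, -0.066], 10.0), ([-0.064, 0.016], 961.0)]
```

>>> move_arm --commands "0 0 -60 0 0 0 -1; -20 10 -105 0 0 0 -1; -70 30 -115 0 3 -1 -1; -130 50 -115 0 6 -3 -1; -190 70 -110 0 9 -4 -1"

```text
t: 34.5
tcp_pos: [0.5953, 0.1804, 0.2837]
tool_rot: [0.68, 0.729, 0.059, -0.058]
force: [0.9, 0.2, -0.5]
finger_gap: 0.001
gripper_force: 0.0
```

```bash
cat > pk.py <<'E'
from h import *
import sys
# way to press grip pose for picking: rod axis 12 mm behind the TCP, tilt 10
t=telemetry.sense(); print(t["tcp_pos"].round(4),t["q"].round(2),t["force"].round(1),t["finger_gap"])
x,y=map(float,sys.argv[1:3])
for z in (.14,.046): p,r=place_tcp(x,y,z,10,.012); print(p.round(4),*to_tool(p,r))
E
python3 pk.py .072 -.06
```

```text
[0.5953 0.1804 0.2837] [ 0.03  0.46  1.41  0.17  1.27 -0.09] [ 0.9  0.2 -0.5] 0.0009498424479175786
[0.6177 0.1149 0.1282] [-91.6  16.7 142.5] [ 0.59  0.52 -0.72]
[0.6177 0.1149 0.0342] [-107.1   15.9  235.2] [ 0.59  0.52 -0.72]
```

>>> move_arm --commands "-50 10 0 0 0 0 -0.3; -85 17 30 0.5 0.5 -0.7 -0.3; -92 17 90 0.5 0.5 -0.7 -0.3; -92 17 142 0.5 0.5 -0.7 -0.3; -92 17 142 0.5 0.5 -0.7 -0.3"

```text
t: 35.12
tcp_pos: [0.6132, 0.1158, 0.1235]
tool_rot: [0.676, 0.732, 0.054, -0.068]
force: [-0.5, 0.2, -0.1]
finger_gap: 0.347
gripper_force: 0.0
```

```bash
python3 pk.py .072 -.06
```

```text
[0.6132 0.1158 0.1235] [-0.07  0.66  1.53  0.2   1.   -0.27] [-0.5  0.2 -0.1] 0.3472749598727283
[0.6177 0.1149 0.1282] [-0.4  4.4 -4.9] [-0.67  0.02 -0.22]
[0.6177 0.1149 0.0342] [-16.7   5.6  87.7] [-0.67  0.02 -0.22]
```

>>> move_arm --commands "-4 5 30 -0.7 0 -0.2 -0.3; -12 5.5 65 -0.7 0 -0.2 -0.3; -17 5.5 88 -0.7 0 -0.2 -0.3; -17 5.5 88 -0.7 0 -0.2 -0.3; -17 5.5 88 -0.7 0 -0.2 -1"

```text
t: 35.75
tcp_pos: [0.6235, 0.1142, 0.0402]
tool_rot: [0.674, 0.734, 0.063, -0.059]
force: [-9.7, -3.9, 3.6]
finger_gap: 0.152
gripper_force: 6.7
```

>>> move_arm --commands "0 0 0 0 0 0 -1; 0 0 0 0 0 0 -1; 3 0 -17 0 0 0 -1; -5 0 -20 0 0 0 -1; -30 0 -14 0 0 0 -1"

```text
t: 36.38
tcp_pos: [0.6266, 0.0826, 0.0482]
tool_rot: [0.674, 0.734, 0.064, -0.058]
force: [-0.1, 1.5, 0.5]
finger_gap: 0.114
gripper_force: 69.1
```

```bash
python3 pk.py .072 -.12
```

```text
[0.6266 0.0826 0.0482] [-0.13  0.78  1.56  0.23  0.84 -0.37] [-0.1  1.5  0.5] 0.1141308573024401
[0.6227 0.0552 0.1282] [-12.9  -4.9 -83.5] [0.89 0.18 0.21]
[0.6227 0.0552 0.0342] [-29.   -6.4   9.1] [0.89 0.18 0.21]
```

>>> move_arm --commands "-20 0 -6 0 0 0 -1; -50 -2 -15 0 0 0 -1; -62 -4 -50 0 0 -0 -1; -60 -5 -100 0 0 8 -1; -80 -20 -150 0 0 18 -1"

```text
t: 37.0
tcp_pos: [0.6127, -0.0244, 0.1821]
tool_rot: [0.782, 0.617, 0.052, -0.068]
force: [0.7, -0.3, -0.8]
finger_gap: 0.118
gripper_force: 68.9
```

```bash
cat > tr.py <<'E'
from h import *
import sys
# tr.py tray_y_offset grip_to_mid z_tcp : way to lay the rod along tray x (tool x = +x), tilt 10
TC=np.array([.528,-.103])
t=telemetry.sense(); print(t["tcp_pos"].round(4),t["q"].round(2),t["force"].round(1),t["finger_gap"])
dy,g=map(float,sys.argv[1:3]); r=R.from_euler("z",-90,degrees=True)*Rtilt(10)
for z in map(float,sys.argv[3:]): p=[TC[0]-g+.002,TC[1]+dy,z]; print(np.round(p,4),*to_tool(p,r))
E
python3 tr.py .06 .0625 .2 .06
```

```text
[ 0.6127 -0.0244  0.1821] [-0.3   0.58  1.5   0.18  1.12 -0.15] [ 0.7 -0.3 -0.8] 0.11753797989623209
[ 0.4675 -0.043   0.2   ] [ -48.8 -137.7  -20.6] [-15.01   1.97  75.23]
[ 0.4675 -0.043   0.06  ] [ -72.  -131.9  117.4] [-15.01   1.97  75.23]
```

>>> move_arm --commands "-5 -20 -15 -2 0.3 10 -1; -15 -40 -20 -4 0.5 20 -1; -25 -60 -20 -6 0.8 30 -1; -32 -85 -20 -8 1 40 -1; -40 -110 -20 -10 1.3 50 -1"

```text
t: 37.62
tcp_pos: [0.4951, -0.0416, 0.1985]
tool_rot: [0.972, 0.22, 0.079, -0.024]
force: [-0.5, -0.1, -0.7]
finger_gap: 0.115
gripper_force: 68.9
```

```bash
python3 tr.py .06 .0625 .2 .05
```

```text
[ 0.4951 -0.0416  0.1985] [-0.39  0.36  1.88  0.18  0.8   0.62] [-0.5 -0.1 -0.7] 0.11547030114496201
[ 0.4675 -0.043   0.2   ] [-24.9 -10.6  -5.5] [-4.99  0.65 25.12]
[ 0.4675 -0.043   0.05  ] [-49.7  -8.9 142.4] [-4.99  0.65 25.12]
```

>>> move_arm --commands "-10 -5 -2 -2 0.3 10 -1; -20 -9 0 -4 0.5 20 -1; -28 -10 15 -5 0.6 25 -1; -35 -10 60 -5 0.6 25 -1; -42 -9 100 -5 0.6 25 -1"

```text
t: 38.25
tcp_pos: [0.4696, -0.0431, 0.0924]
tool_rot: [0.996, 0.004, 0.088, 0.0]
force: [-0.2, 1.1, -1.4]
finger_gap: 0.117
gripper_force: 68.8
```

```bash
cat > ends.py <<'E'
from h import *
import sys
# paint blobs of one colour in scene & top, paired by smallest ray miss
cols={"red":[(0,150,90),(4,255,255)],"yellow":[(22,150,110),(32,255,255)],"blue":[(105,130,150),(125,255,255)],"white":[(0,0,200),(180,25,255)]}
def blobs(v):
    h=cv2.cvtColor(v["bgr"],cv2.COLOR_BGR2HSV); m=cv2.inRange(h,*map(np.array,cols[sys.argv[1]])); o=[]
    for q in cv2.findContours(m,cv2.RETR_EXTERNAL,cv2.CHAIN_APPROX_NONE)[0]:
        M=cv2.moments(q)
        if 1.5<M["m00"]<120: o.append((M["m10"]/M["m00"],M["m01"]/M["m00"]))
    return o
t=shot("top"); s=shot("scene")
for a in blobs(t):
    for b in blobs(s):
        x,e=tri([(t,a),(s,b)])
        if e<.003 and .38<x[0]<.72 and -.25<x[1]<.28 and 0<x[2]<.3: print(np.round(a),np.round(b),x.round(3),round(e*1000,1))
E
python3 ends.py red; python3 tr.py .06 .0625 .07 .01
```

```text
[ 0.4665 -0.042   0.0896] [-0.37  0.54  2.06  0.17  0.39  1.04] [-0.3  0.5 -2.1] 0.11339681786576887
[ 0.4675 -0.043   0.07  ] [-2.3  1.  19.5] [-0.25  0.54  0.4 ]
[ 0.4675 -0.043   0.01  ] [-12.1   1.2  78.7] [-0.25  0.54  0.4 ]
```

```bash
python3 - <<'E'
from h import *
w=shot("wrist"); s=shot("scene"); t=shot("top")
cv2.imwrite("pics/t1.png",np.hstack([cv2.resize(w["bgr"],(400,300)),cv2.resize(s["bgr"][130:310,190:430],(400,300))]))
E
```

```text
(no output)
```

View pics/t1.png

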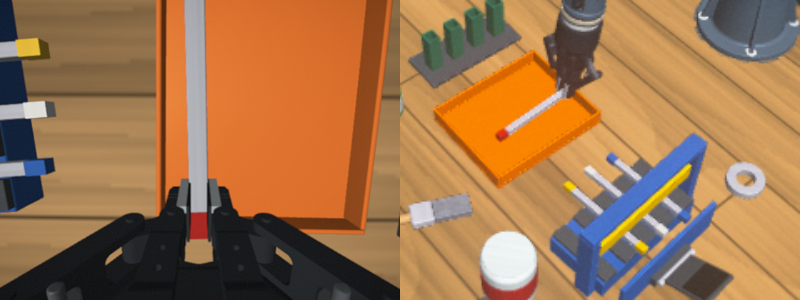

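The rod is held level over the tray, parallel to its walls (wrist panel, x≈200). Lowering and releasing.

>>> move_arm --commands "-4 1 25 0 0.5 0.4 -1; -8 1 52 0 0.5 0.4 -1; -12 1 78 0 0.5 0.4 -1; -12 1 78 0 0.5 0.4 -1; -12 1 78 0 0.5 0.4 -1"

```text
t: 39.12
tcp_pos: [0.4717, -0.0435, 0.0153]
tool_rot: [0.996, 0.001, 0.092, -0.0]
force: [-0.2, 0.1, -1.1]
finger_gap: 0.12
gripper_force: 68.8
```

>>> move_arm --commands "0 0 0 0 0 0 -0.65; 0 0 0 0 0 0 -0.6; 0 0 -10 0 0 0 -0.6; 0 0 -60 0 0 0 -0.5; 0 0 -120 0 0 -10 -0.3"

```text
t: 39.75
tcp_pos: [0.4481, -0.0435, 0.1324]
tool_rot: [0.992, 0.09, 0.089, 0.007]
force: [0.6, -0.8, 0.3]
finger_gap: 0.349
gripper_force: 0.0
```

```bash
python3 pk.py .024 -.06; python3 chk.py | grep -v white; cat > tray.py <<'E'
from h import *
for n in ("top","scene"):
    s=shot(n); h=cv2.cvtColor(s["bgr"],cv2.COLOR_BGR2HSV)
    m=cv2.inRange(h,(5,190,110),(18,255,255)); c=max(cv2.findContours(m,cv2.RETR_EXTERNAL,cv2.CHAIN_APPROX_NONE)[0],key=cv2.contourArea)
    hull=cv2.convexHull(c); k=np.zeros_like(m); cv2.fillConvexPoly(k,hull,255)
    if n=="top": r=cv2.minAreaRect(c); print("tray",plane(s,np.vstack([cv2.boxPoints(r),[r[0]]]),.034).round(3)[:,:2].tolist())
    for col,(a,b) in {"steel":[(0,0,110),(180,70,255)],"red":[(0,150,80),(4,255,255)],"yellow":[(21,150,110),(34,255,255)],"blue":[(100,120,80),(125,255,255)]}.items():
        q=cv2.inRange(h,np.array(a),np.array(b))&k
        for e in cv2.findContours(q,cv2.RETR_EXTERNAL,cv2.CHAIN_APPROX_NONE)[0]:
            if cv2.contourArea(e)>(20 if col=="steel" else 3):
                r=cv2.minAreaRect(e); B=cv2.boxPoints(r); 
                L=plane(s,B,.012); d=max((np.linalg.norm(L[i]-L[i-1]),i) for i in range(4)); i=d[1]; v=L[i]-L[i-1]
                print(n,col,plane(s,[r[0]],.012)[0,:2].round(3),"len",d[0].round(3),"dir",np.degrees(np.arctan2(v[1],v[0])).round(1))
E
python3 tray.py
```

```text
[ 0.4481 -0.0435  0.1324] [-0.39  0.43  2.09  0.16  0.47  0.86] [ 0.6 -0.8  0.3] 0.34933900163914344
[0.5699 0.111  0.1282] [ 144.9 -130.5   26.1] [ 16.16   1.19 -83.01]
[0.5699 0.111  0.0342] [ 128.4 -133.4  118.6] [ 16.16   1.19 -83.01]
top red []
top yellow [([0.023, -0.075], 10.5)]
top blue [([-0.071, -0.065], 7.5), ([0.072, 0.009], 81.5), ([-0.001, 0.129], 44.0), ([0.009, 0.078], 574.5)]
scene red []
scene yellow [([0.022, 0.089], 31.5), ([0.021, -0.077], 20.0), ([-0.037, 0.044], 321.0)]
scene blue [([0.073, 0.073], 65.5), ([-0.055, 0.096], 2.5), ([-0.078, 0.097], 22.0), ([-0.002, 0.124], 464.5), ([-0.076, -0.066], 10.0), ([-0.057, 0.015], 998.5)]
tray [[0.411, -0.002], [0.65, -0.006], [0.646, -0.207], [0.407, -0.201], [0.528, -0.104]]
top steel [ 0.537 -0.051] len 0.141 dir -7.0
top red [ 0.619 -0.061] len 0.011 dir 0.5
scene steel [ 0.533 -0.05 ] len 0.144 dir 173.4
scene red [ 0.616 -0.059] len 0.017 dir 172.5
scene red [ 0.453 -0.04 ] len 0.013 dir 70.6
```

Red lies in the tray at (0.535, -0.05), about 7° off the tray's x axis, and the tray hasn't moved. Back for yellow.

>>> move_arm --commands "25 -25 -10 2 0 -10 -0.3; 50 -50 -10 4 0.3 -20 -0.3; 75 -75 -5 6 0.5 -30 -0.3; 100 -100 5 8 0.6 -40 -0.3; 125 -120 15 10 0.8 -50 -0.3"

```text
t: 40.58
tcp_pos: [0.5514, 0.098, 0.1332]
tool_rot: [0.857, 0.508, 0.076, -0.041]
force: [-0.1, -0.4, -0.1]
finger_gap: 0.35
gripper_force: 0.0
```

```bash
python3 pk.py .024 -.06
```

```text
[0.5514 0.098  0.1332] [-0.11  0.55  1.77  0.23  0.76  0.23] [-0.1 -0.4 -0.1] 0.34982823178208644
[0.5699 0.111  0.1282] [19.1 10.   8.5] [  6.17   0.17 -32.94]
[0.5699 0.111  0.0342] [  2.9   9.3 101.1] [  6.17   0.17 -32.94]
```

>>> move_arm --commands "6 3 3 2 0 -10 -0.3; 13 7 6 4 0 -20 -0.3; 19 10 9 5.6 0 -30 -0.3; 19 10 9 6.2 0 -33 -0.3; 16 10 30 6.2 0 -33 -0.3"

```text
t: 41.2
tcp_pos: [0.5718, 0.1102, 0.1075]
tool_rot: [0.676, 0.732, 0.059, -0.062]
force: [0.2, -0.3, 0.0]
finger_gap: 0.354
gripper_force: 0.0
```

```bash
python3 pk.py .024 -.06
```

```text
[0.5718 0.1102 0.1075] [-0.09  0.64  1.66  0.22  0.88 -0.31] [ 0.2 -0.3  0. ] 0.3536656144885482
[0.5699 0.111  0.1282] [  4.5  -1.8 -20.2] [ 0.21  0.22 -0.24]
[0.5699 0.111  0.0342] [-11.5  -2.   72.4] [ 0.21  0.22 -0.24]
```

>>> move_arm --commands "-4 -2 30 0 0 0 -0.3; -11 -2 68 0 0 0 -0.3; -11.5 -2 76 0 0 0 -0.3; -11.5 -2 76 0 0 0 -0.3; -11.5 -2 76 0 0 0 -1"

```text
t: 41.82
tcp_pos: [0.5699, 0.1115, 0.0329]
tool_rot: [0.676, 0.732, 0.059, -0.061]
force: [-0.0, -0.0, -0.4]
finger_gap: 0.15
gripper_force: 0.0
```

>>> move_arm --commands "0 0 0 0 0 0 -1; 0 0 0 0 0 0 -1; 3 0 -17 0 0 0 -1; -10 0 -20 0 0 0 -1; -45 0 -14 0 0 0 -1"

```text
t: 42.45
tcp_pos: [0.5737, 0.0648, 0.0396]
tool_rot: [0.675, 0.733, 0.06, -0.06]
force: [-0.1, -1.1, -1.1]
finger_gap: 0.121
gripper_force: 70.3
```

>>> move_arm --commands "-20 0 -6 0 0 0 -1; -50 -2 -15 0 0 0 -1; -62 -4 -50 0 0 -0 -1; -60 -5 -100 0 0 8 -1; -80 -20 -150 0 0 18 -1"

```text
t: 43.08
tcp_pos: [0.5608, -0.0412, 0.1743]
tool_rot: [0.784, 0.615, 0.049, -0.07]
force: [0.9, -0.0, -2.1]
finger_gap: 0.12
gripper_force: 70.4
```

```bash
python3 tr.py .013 .065 .2
```

```text
[ 0.5608 -0.0412  0.1743] [-0.36  0.53  1.63  0.18  1.05 -0.21] [ 0.9 -0.  -2.1] 0.12016233600020494
[ 0.465 -0.09   0.2  ] [-65.4 -82.9 -32.7] [-15.25   2.46  74.98]
```

>>> move_arm --commands "-8 -12 -15 -2 0.3 10 -1; -20 -25 -25 -4 0.6 20 -1; -30 -40 -30 -6 1 30 -1; -40 -55 -32 -8 1.3 40 -1; -50 -68 -33 -10 1.6 50 -1"

```text
t: 43.7
tcp_pos: [0.4821, -0.0793, 0.2008]
tool_rot: [0.973, 0.218, 0.077, -0.026]
force: [0.6, -0.1, -1.2]
finger_gap: 0.119
gripper_force: 70.3
```

```bash
python3 tr.py .013 .065 .2 .08
```

```text
[ 0.4821 -0.0793  0.2008] [-0.48  0.35  1.89  0.19  0.83  0.53] [ 0.6 -0.1 -1.2] 0.11931484038891967
[ 0.465 -0.09   0.2  ] [-19.8   2.3  -2.4] [-5.16  0.94 24.87]
[ 0.465 -0.09   0.08 ] [-39.2   4.3 116. ] [-5.16  0.94 24.87]
```

>>> move_arm --commands "-8 1 -1 -2 0.4 10 -1; -16 2 0 -4 0.8 20 -1; -22 2 15 -5 0.9 25 -1; -30 3 60 -5 0.9 25 -1; -36 4 100 -5 0.9 25 -1"

```text
t: 44.32
tcp_pos: [0.4667, -0.0898, 0.0955]
tool_rot: [0.996, 0.002, 0.087, -0.001]
force: [0.9, 0.8, -1.7]
finger_gap: 0.12
gripper_force: 70.3
```

```bash
python3 tr.py .013 .065 .01; python3 ends.py yellow; python3 ends.py white
```

```text
[ 0.4667 -0.0898  0.0955] [-0.48  0.53  2.05  0.21  0.41  0.9 ] [ 0.9  0.8 -1.7] 0.11973851023074437
[ 0.465 -0.09   0.01 ] [-16.5   0.4  83.9] [-0.18  0.02  0.21]
```

>>> move_arm --commands "-5 0 25 0 0 0 -1; -10 0 55 0 0 0 -1; -16 0 84 0 0 0 -1; -16.5 0 86 0 0 0 -1; -16.5 0 86 0 0 0 -1"

```text
t: 45.15
tcp_pos: [0.4664, -0.0894, 0.0097]
tool_rot: [0.996, 0.002, 0.088, -0.001]
force: [-0.7, 0.3, -1.1]
finger_gap: 0.122
gripper_force: 70.3
```

>>> move_arm --commands "0 0 0 0 0 0 -0.68; 0 0 0 0 0 0 -0.62; 0 0 -10 0 0 0 -0.6; 0 0 -60 0 0 0 -0.5; 0 0 -120 0 0 -10 -0.3"

```text
t: 45.78
tcp_pos: [0.4438, -0.0894, 0.1271]
tool_rot: [0.992, 0.091, 0.085, 0.006]
force: [0.8, -0.5, 0.0]
finger_gap: 0.35
gripper_force: 0.0
```

```bash
python3 pk.py -.024 -.062;  python3 tray.py; python3 chk.py | grep -E "scene (white|blue)"
```

```text
[ 0.4438 -0.0894  0.1271] [-0.5   0.45  2.08  0.19  0.48  0.72] [ 0.8 -0.5  0. ] 0.35029010261953025
[0.5222 0.105  0.1282] [ 111.6 -177.    13. ] [ 15.64   1.42 -82.91]
[0.5222 0.105  0.0342] [  95.9 -179.5  105.6] [ 15.64   1.42 -82.91]
tray [[0.41, -0.002], [0.65, -0.006], [0.646, -0.207], [0.407, -0.201], [0.528, -0.104]]
top steel [ 0.533 -0.088] len 0.139 dir -179.6
top steel [ 0.536 -0.051] len 0.141 dir -6.6
top red [ 0.458 -0.043] len 0.011 dir -89.3
top red [ 0.619 -0.061] len 0.011 dir 0.5
top yellow [ 0.612 -0.087] len 0.011 dir -179.6
scene steel [ 0.533 -0.05 ] len 0.144 dir 173.4
scene steel [ 0.529 -0.087] len 0.143 dir -178.5
scene red [ 0.616 -0.059] len 0.017 dir 172.5
scene red [ 0.453 -0.041] len 0.015 dir 70.6
scene yellow [ 0.609 -0.087] len 0.02 dir 90.4
scene yellow [ 0.445 -0.09 ] len 0.02 dir 79.8
scene blue [([0.073, 0.074], 67.0), ([0.025, 0.074], 58.5), ([-0.078, 0.097], 22.5), ([-0.001, 0.124], 455.5), ([-0.076, -0.066], 10.0), ([-0.047, 0.016], 1079.0)]
scene white [([-0.028, 0.078], 43.5), ([-0.076, 0.071], 27.0), ([-0.028, -0.043], 63.0), ([-0.077, -0.028], 39.0)]
```

>>> move_arm --commands "20 -33 -10 2 0 -10 -0.3; 40 -66 -10 4 0.3 -20 -0.3; 60 -99 -5 6 0.5 -30 -0.3; 78 -130 5 8 0.7 -40 -0.3; 95 -158 10 10 0.9 -50 -0.3"

```text
t: 46.6
tcp_pos: [0.5098, 0.0845, 0.1261]
tool_rot: [0.857, 0.509, 0.074, -0.044]
force: [0.2, -0.1, -0.5]
finger_gap: 0.354
gripper_force: 0.0
```

```bash
python3 pk.py -.024 -.06
```

```text
[0.5098 0.0845 0.1261] [-0.15  0.52  1.88  0.25  0.7   0.16] [ 0.2 -0.1 -0.5] 0.35405153929686983
[0.5221 0.107  0.1282] [25.6  0.   2.3] [  5.69   0.1  -32.85]
[0.5221 0.107  0.0342] [ 9.5  0.1 95. ] [  5.69   0.1  -32.85]
```

>>> move_arm --commands "8 0 0 1.7 0 -10 -0.3; 17 0 1 3.4 0 -20 -0.3; 25 0 2 5.2 0 -30 -0.3; 25 0 2 5.7 0 -33 -0.3; 22 0 20 5.7 0 -33 -0.3"

```text
t: 47.22
tcp_pos: [0.5233, 0.1053, 0.1112]
tool_rot: [0.676, 0.732, 0.059, -0.062]
force: [-0.5, -1.1, 0.1]
finger_gap: 0.348
gripper_force: 0.0
```

```bash
python3 pk.py -.024 -.06
```

```text
[0.5233 0.1053 0.1112] [-0.11  0.59  1.78  0.23  0.81 -0.35] [-0.5 -1.1  0.1] 0.34777540705778864
[0.5221 0.107  0.1282] [  4.7  -1.  -16.5] [ 0.24  0.17 -0.12]
[0.5221 0.107  0.0342] [-11.4  -1.4  76.2] [ 0.24  0.17 -0.12]
```

>>> move_arm --commands "-4 -1.5 30 0 0 0 -0.3; -11 -1.5 70 0 0 0 -0.3; -11.5 -1.5 79 0 0 0 -0.3; -11.5 -1.5 79 0 0 0 -0.3; -11.5 -1.5 79 0 0 0 -1"

```text
t: 47.85
tcp_pos: [0.522, 0.1071, 0.0334]
tool_rot: [0.676, 0.732, 0.06, -0.061]
force: [0.2, -0.6, -0.7]
finger_gap: 0.147
gripper_force: 0.3
```

>>> move_arm --commands "0 0 0 0 0 0 -1; 0 0 0 0 0 0 -1; 3 0 -17 0 0 0 -1; -10 0 -20 0 0 0 -1; -45 0 -14 0 0 0 -1"

```text
t: 48.48
tcp_pos: [0.526, 0.0602, 0.04]
tool_rot: [0.674, 0.733, 0.06, -0.06]
force: [-0.3, 0.0, -1.9]
finger_gap: 0.121
gripper_force: 70.3
```

>>> move_arm --commands "-20 0 -6 0 0 0 -1; -50 -2 -15 0 0 0 -1; -62 -4 -50 0 0 -0 -1; -60 -5 -100 0 0 8 -1; -80 -20 -150 0 0 18 -1"

```text
t: 49.1
tcp_pos: [0.5131, -0.0461, 0.1744]
tool_rot: [0.783, 0.616, 0.049, -0.07]
force: [0.7, -0.4, -1.0]
finger_gap: 0.124
gripper_force: 70.4
```

```bash
python3 tr.py -.026 .065 .2
```

```text
[ 0.5131 -0.0461  0.1744] [-0.4   0.48  1.75  0.18  1.   -0.27] [ 0.7 -0.4 -1. ] 0.12403606827197082
[ 0.465 -0.129  0.2  ] [-86.6 -28.8 -38.9] [-15.23   2.4   75.1 ]
```

>>> move_arm --commands "-15 -4 -15 -2 0.3 10 -1; -32 -9 -25 -4 0.6 20 -1; -48 -15 -32 -6 1 30 -1; -62 -20 -38 -8 1.3 40 -1; -75 -25 -39 -10 1.6 50 -1"

```text
t: 49.72
tcp_pos: [0.471, -0.1196, 0.2008]
tool_rot: [0.972, 0.219, 0.078, -0.026]
force: [-0.5, -0.1, -1.3]
finger_gap: 0.12
gripper_force: 70.3
```

```bash
python3 tr.py -.026 .065 .2 .08
```

```text
[ 0.471  -0.1196  0.2008] [-0.57  0.35  1.89  0.2   0.84  0.43] [-0.5 -0.1 -1.3] 0.11991861805706194
[ 0.465 -0.129  0.2  ] [-9.5  5.9 -0.8] [-5.15  0.84 24.97]
[ 0.465 -0.129  0.08 ] [-29.    7.8 117.6] [-5.15  0.84 24.97]
```

>>> move_arm --commands "-4 2 0 -2 0.3 10 -1; -8 5 2 -4 0.7 20 -1; -12 6 15 -5 0.8 25 -1; -20 7 60 -5 0.8 25 -1; -26 8 100 -5 0.8 25 -1"

```text
t: 50.35
tcp_pos: [0.4657, -0.1287, 0.0968]
tool_rot: [0.996, 0.003, 0.087, -0.001]
force: [0.4, 0.9, -0.5]
finger_gap: 0.118
gripper_force: 70.3
```

```bash
python3 tr.py -.026 .065 .008
```

```text
[ 0.4657 -0.1287  0.0968] [-0.56  0.54  2.02  0.22  0.44  0.81] [ 0.4  0.9 -0.5] 0.11846376250477818
[ 0.465 -0.129  0.008] [-16.1   0.5  87.3] [-0.19  0.06  0.33]
```

>>> move_arm --commands "-5 0 25 0 0 0.3 -1; -10 0 55 0 0 0.3 -1; -16 0.5 85 0 0 0.3 -1; -16 0.5 87 0 0 0.3 -1; -16 0.5 87 0 0 0.3 -1"

```text
t: 50.98
tcp_pos: [0.4652, -0.1284, 0.0093]
tool_rot: [0.996, 0.0, 0.086, -0.002]
force: [0.2, -0.9, -0.9]
finger_gap: 0.12
gripper_force: 70.4
```

>>> move_arm --commands "0 0 0 0 0 0 -0.68; 0 0 0 0 0 0 -0.62; 0 0 -10 0 0 0 -0.6; 0 0 -60 0 0 0 -0.5; 0 0 -120 0 0 -10 -0.3"

```text
t: 51.6
tcp_pos: [0.4438, -0.1285, 0.1279]
tool_rot: [0.992, 0.09, 0.085, 0.005]
force: [0.7, -0.7, 1.2]
finger_gap: 0.348
gripper_force: 0.0
```

```bash
python3 pk.py -.072 -.045;  python3 tray.py | grep -v scene; python3 chk.py | grep -E "blue"
```

```text
[ 0.4438 -0.1285  0.1279] [-0.59  0.45  2.05  0.2   0.51  0.63] [ 0.7 -0.7  1.2] 0.3481593199085187
[0.473  0.118  0.1282] [  72.5 -237.3    5.9] [ 15.6    1.36 -83.09]
[0.473  0.118  0.0342] [  56.7 -239.7   98.5] [ 15.6    1.36 -83.09]
tray [[0.647, -0.002], [0.649, -0.202], [0.411, -0.203], [0.409, -0.005], [0.528, -0.103]]
top steel [ 0.531 -0.088] len 0.143 dir -178.0
top steel [ 0.537 -0.051] len 0.141 dir -6.9
top steel [ 0.539 -0.128] len 0.165 dir -179.7
top red [ 0.456 -0.041] len 0.015 dir 0.6
top yellow [ 0.449 -0.09 ] len 0.015 dir -179.5
top yellow [ 0.612 -0.087] len 0.011 dir -179.6
top blue [([-0.072, -0.065], 8.0), ([-0.024, 0.01], 85.5), ([0.024, 0.01], 83.5), ([0.072, 0.009], 81.5), ([-0.001, 0.129], 44.0), ([0.009, 0.078], 577.0)]
scene blue [([0.073, 0.073], 66.0), ([0.025, 0.073], 58.0), ([-0.023, 0.074], 56.0), ([-0.078, 0.097], 21.5), ([-0.005, 0.123], 416.5), ([-0.076, -0.066], 10.0), ([-0.053, 0.013], 1067.0)]
```

>>> move_arm --commands "13 -43 -10 2 0 -10 -0.3; 26 -86 -10 4 0.3 -20 -0.3; 38 -130 -5 6 0.5 -30 -0.3; 50 -175 0 8 0.7 -40 -0.3; 58 -210 5 10 0.9 -50 -0.3"

```text
t: 52.42
tcp_pos: [0.4644, 0.0903, 0.1249]
tool_rot: [0.857, 0.508, 0.074, -0.045]
force: [0.7, 0.4, -0.6]
finger_gap: 0.354
gripper_force: 0.0
```

```bash
python3 pk.py -.073 -.055
```

```text
[0.4644 0.0903 0.1249] [-0.15  0.48  1.99  0.28  0.63  0.13] [ 0.7  0.4 -0.6] 0.35370820829155125
[0.4728 0.1079 0.1282] [19.8 -1.1  0.1] [ 5.72e+00  3.00e-02 -3.30e+01]
[0.4728 0.1079 0.0342] [ 3.6 -1.  92.7] [ 5.72e+00  3.00e-02 -3.30e+01]
```

>>> move_arm --commands "7 0 0 1.7 0 -10 -0.3; 14 -1 0 3.4 0 -20 -0.3; 20 -1 0 5.2 0 -30 -0.3; 20 -1 0 5.7 0 -33 -0.3; 17 -1 18 5.7 0 -33 -0.3"

```text
t: 53.05
tcp_pos: [0.4747, 0.1064, 0.1107]
tool_rot: [0.677, 0.731, 0.06, -0.062]
force: [-0.3, 0.5, 1.0]
finger_gap: 0.349
gripper_force: 0.0
```

```bash
python3 pk.py -.073 -.055
```

```text
[0.4747 0.1064 0.1107] [-0.12  0.54  1.9   0.25  0.74 -0.39] [-0.3  0.5  1. ] 0.3489992569178793
[0.4728 0.1079 0.1282] [  4.6  -1.7 -16.9] [ 0.26  0.09 -0.31]
[0.4728 0.1079 0.0342] [-11.5  -2.   75.7] [ 0.26  0.09 -0.31]
```

>>> move_arm --commands "-4 -2 30 0 0 0 -0.3; -11 -2 70 0 0 0 -0.3; -11.5 -2 79 0 0 0 -0.3; -11.5 -2 79 0 0 0 -0.3; -11.5 -2 79 0 0 0 -1"

```text
t: 53.68
tcp_pos: [0.4728, 0.1083, 0.0327]
tool_rot: [0.677, 0.731, 0.06, -0.062]
force: [-0.6, -1.3, 0.3]
finger_gap: 0.152
gripper_force: 0.4
```

>>> move_arm --commands "0 0 0 0 0 0 -1; 0 0 0 0 0 0 -1; 3 0 -17 0 0 0 -1; -10 0 -20 0 0 0 -1; -45 0 -14 0 0 0 -1"

```text
t: 54.3
tcp_pos: [0.4765, 0.0613, 0.0386]
tool_rot: [0.676, 0.732, 0.061, -0.061]
force: [-0.1, -0.6, -1.7]
finger_gap: 0.121
gripper_force: 70.1
```

>>> move_arm --commands "-30 0 -9 0 0 0 -1; -68 -2 -18 0 0 0 -1; -80 -4 -50 0 0 -0 -1; -78 -5 -100 0 0 8 -1; -95 -10 -150 0 0 18 -1"

```text
t: 54.92
tcp_pos: [0.4739, -0.0589, 0.1702]
tool_rot: [0.784, 0.614, 0.049, -0.071]
force: [0.6, -0.8, -2.2]
finger_gap: 0.119
gripper_force: 70.2
```

```bash
python3 tr.py -.066 .070 .2
```

```text
[ 0.4739 -0.0589  0.1702] [-0.46  0.45  1.83  0.18  0.96 -0.33] [ 0.6 -0.8 -2.2] 0.1185202885232069
[ 0.46  -0.169  0.2  ] [-103.7   10.9  -48.2] [-15.41   2.43  74.83]
```

>>> move_arm --commands "-20 2 -15 -2 0.3 10 -1; -40 4 -25 -4 0.6 20 -1; -60 6 -35 -6 1 30 -1; -78 8 -45 -8 1.3 40 -1; -95 10 -48 -10 1.6 50 -1"

```text
t: 55.55
tcp_pos: [0.462, -0.1615, 0.2006]
tool_rot: [0.973, 0.217, 0.078, -0.026]
force: [-0.1, -0.2, -0.5]
finger_gap: 0.123
gripper_force: 70.1
```

```bash
python3 tr.py -.066 .070 .2 .08
```

```text
[ 0.462  -0.1615  0.2006] [-0.66  0.36  1.87  0.2   0.86  0.34] [-0.1 -0.2 -0.5] 0.12331214735078135
[ 0.46  -0.169  0.2  ] [-5.   6.  -0.3] [-5.21  0.86 24.75]
[ 0.46  -0.169  0.08 ] [-24.5   8.1 118.1] [-5.21  0.86 24.75]
```

>>> move_arm --commands "-2 3 0 -2 0.3 10 -1; -4 5 2 -4 0.7 20 -1; -7 6 15 -5 0.8 25 -1; -15 7 60 -5 0.8 25 -1; -21 8 100 -5 0.8 25 -1"

```text
t: 56.18
tcp_pos: [0.4606, -0.1679, 0.0973]
tool_rot: [0.996, 0.001, 0.086, -0.002]
force: [1.0, -0.4, -0.9]
finger_gap: 0.119
gripper_force: 70.1
```

```bash
python3 tr.py -.066 .070 .008
```

```text
[ 0.4606 -0.1679  0.0973] [-0.64  0.54  2.    0.24  0.47  0.72] [ 1.  -0.4 -0.9] 0.11925046229584207
[ 0.46  -0.169  0.008] [-15.9   1.4  87.9] [-0.25  0.13  0.12]
```

>>> move_arm --commands "-5 -1 25 0 0 0 -1; -10 -1 55 0 0 0 -1; -16 -1 85 0 0 0 -1; -16 -1 87 0 0 0 -1; -16 -1 87 0 0 0 -1"

```text
t: 56.8
tcp_pos: [0.4602, -0.1662, 0.0101]
tool_rot: [0.996, 0.001, 0.086, -0.002]
force: [0.4, -1.2, -1.0]
finger_gap: 0.122
gripper_force: 70.0
```

>>> move_arm --commands "0 0 0 0 0 0 -0.7; 0 0 0 0 0 0 -0.65; 0 0 -10 0 0 0 -0.65; 0 0 -60 0 0 0 -0.6; 0 0 -120 0 0 0 -0.5"

```text
t: 57.42
tcp_pos: [0.4386, -0.1662, 0.1292]
tool_rot: [0.996, 0.001, 0.085, -0.003]
force: [1.5, 0.3, 0.2]
finger_gap: 0.249
gripper_force: 0.0
```

>>> move_arm --commands "0 0 -60 0 0 0 -0.5; 10 -60 -80 0 0 0 -0.5; 10 -120 -80 0 0 0 -0.5; 10 -180 -80 0 0 0 -0.5; 10 -240 -80 0 0 0 -0.5"

```text
t: 58.05
tcp_pos: [0.4345, 0.0747, 0.211]
tool_rot: [0.996, 0.001, 0.087, -0.002]
force: [0.6, -0.0, 0.7]
finger_gap: 0.252
gripper_force: 0.0
```

```bash
python3 tray.py; python3 - <<'E'
from h import *
s=shot("scene"); t=shot("top")
cv2.imwrite("pics/end.png",np.hstack([cv2.resize(s["bgr"][150:330,190:430],(400,300)),cv2.resize(t["bgr"][160:265,165:305+0],(400,300))]))
E
```

```text
tray [[0.41, -0.003], [0.649, -0.006], [0.646, -0.206], [0.407, -0.201], [0.527, -0.104]]
top steel [ 0.523 -0.167] len 0.161 dir -179.7
top steel [ 0.531 -0.088] len 0.143 dir -178.0
top steel [ 0.536 -0.051] len 0.141 dir -6.6
top steel [ 0.534 -0.13 ] len 0.176 dir -179.7
top red [ 0.456 -0.041] len 0.015 dir 0.6
top red [ 0.619 -0.061] len 0.011 dir 0.5
top yellow [ 0.449 -0.09 ] len 0.015 dir -179.5
top yellow [ 0.612 -0.087] len 0.011 dir -179.6
top blue [ 0.613 -0.164] len 0.011 dir -179.8
scene steel [ 0.534 -0.05 ] len 0.146 dir 173.4
scene steel [ 0.529 -0.087] len 0.143 dir -178.5
scene steel [ 0.533 -0.128] len 0.182 dir -178.9
scene steel [ 0.53  -0.165] len 0.148 dir 179.8
scene red [ 0.615 -0.06 ] len 0.016 dir 73.8
scene red [ 0.452 -0.041] len 0.015 dir 70.5
scene yellow [ 0.609 -0.087] len 0.02 dir 90.4
scene yellow [ 0.445 -0.09 ] len 0.02 dir 79.8
scene blue [ 0.609 -0.166] len 0.017 dir -165.9
scene blue [ 0.446 -0.168] len 0.013 dir 50.5
```

View pics/end.png

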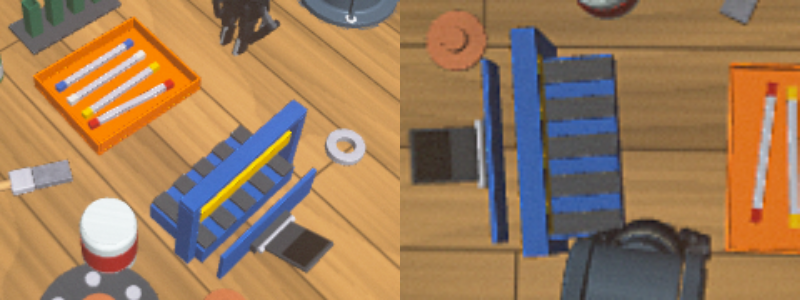

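All four rods lie flat in the tray, with the two views agreeing at floor height. The press is empty, the pedal is up and the gripper is clear.

```bash
python3 -c "
from station import ticket; print(ticket.sign_off())"
```

```text
the job is handed in; nothing more can be done
None
```

I put all four rods in the press and pushed the pedal to its stop so the beam came down on them. They now lie flat in the orange tray with the pedal back up, and I handed the job in at about 58 s; the hand-in returned no verdict.

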